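# Weigh a charge of grinding balls and pour it into the jar

### The arm

A 7-joint arm with a two-finger parallel gripper is mounted at the origin on the work surface. World frame = base frame: x ahead of the robot, y to its left, z up, the work surface at z = 0. Lengths are in m, angles in rad, forces in N, time in s.
With the tool pointing down it reaches from about 0.425 to 0.875 m from the base axis. Payload 4.7 kg.
Tool frame: the origin (TCP) lies at the very end of the fingers, on their centre line; the grasp point (between the pads) lies 19 mm behind it; z points along the fingers, y is the line along which they close (so a half turn about z gives the same grasp; the last joint's range is limited). The gripper opens to 87 mm and grips with 3 to 60 N. Pads are 19 mm wide; open, the fingers measure 117 mm over their backs; the gripper's body (75 mm by 190 mm) begins 51 mm behind the grasp point.
Start: joints at [1.314, 0.321, -0.07, 1.45, 0.023, 1.371, -0.057], TCP at [0.174, -0.626, 0.223] pointing down, gripper open.
Joint ranges: [-2.86, 2.86], [-0.3, 2.09], [-1.38, 1.24], [0.06, 2.45], [-1.56, 4.7], [0.09, 2.05], [-2.69, 2.69]. Speed limits (rad/s): [2.57, 2.57, 3.14, 3.14, 3.14, 3.14, 3.14].

### API

Orientations are given as a rotation vector (axis times angle).
In Python, from bench import ctrl, imaging, ticket gives the robot as it stands.
- The arm moves only by the tool jog_arm, never from a script. Its argument "rows" is text: rows parted by semicolons, each of 7 numbers parted by spaces: the shift along the tool's x, y, z in cm, then the turn, a rotation vector about the tool's x, y, z in rad, then the closure, from -1 (fully open) to 1 (shut), so that 0 is half open. A call has 1 to 5 rows; each row shifts and turns the commanded pose from where the row before left it, along the tool's axes as they then stand; what a row does not reach is not made up. A row lasts 1/8 s, in which the tool goes at most 62.5 mm and 10.7 degrees, less where a joint would pass 70% of its speed; a pose out of reach is approached as far as the arm can. A call with a gripper value outside its range is refused whole. The fingers move at their own pace and stop on an object; "force" is the grip in N (left out, the last holds). Time passes only in rows, so rows that do not move let the fingers close. It gives the time, the measured TCP pose, the force, the opening and the grip force at its end, in the units of the state.
- ctrl.get_state(): the state, without advancing time (a new reading comes with each control period).
- imaging.get_image(name): name is "side" or "top"; returns a dict with "img" (420x560x3 uint8, blue, green, red), "vertical_fov" (degrees; the focal length in pixels is half the picture's height over the tangent of half this angle, whatever the lens; pixels are square), "cx", "cy" (the principal point, pixels), "origin" and "orientation" of the camera in the world. Camera axes: x right, y down, z forward; pixel columns grow to the right and rows downward; lengths in m; the calibration is good to about 2 mm. A picture is of the moment at which its call begins. There is no depth.
- ticket.close_job(): hands the job in; it is judged then, once.
The state is a dict: "time": time; "joint_positions": joint angles; "qd": joint speeds; "joint_torque": joint torques, N m; "position": TCP position; "tool_rot": TCP orientation; "ft_force": force on the tool from outside, world axes, zero at the start; "torque": the same for the moment, N m; "grip_width": opening from 0.0 (shut) to 1.0 (fully open); "grip_force": force on a finger pad.
Only numpy, scipy, OpenCV 4.12 (cv2) and the standard library are available. Lean on these libraries where they do the work, as an engineer would, in place of code of your own. Each camera call takes 0.05 s, during which the arm holds its last target. There are 200 camera calls.

### The job

Lift the steel cup of grinding balls out of the drying block by its blue arch handle, stand it upright on the middle of the balance pan and let go, so that the full cup is weighed. Then take it again by its body, hold it close above the dark grinding jar and pour all eight balls into the jar, and stand the empty cup upright on the middle of the pan again and let go. Spill no ball, leave the jar standing where it is, and do not disturb the bottle, the dish or the spatula.

Things in the scene. Friction and masses are not known exactly. Their poses are not given: they have to be found in the camera images.
- block: Aluminium drying block, 120 x 120 x 80 mm high, fixed, with a small black panel on its -x side. Origin: centre of its underside. In the middle of its top is one round well, 65 mm wide and 66 mm deep, in which the cup stands at the start. It stands on the left or on the right of the balance.
- cup: Steel cup with a stiff blue arch handle, 70 to 120 g empty, plus the eight balls in it. Straight and round: 58 mm outside, 52 mm inside, 70 mm high, floor 4 mm thick. Origin: centre of its underside; z up its axis to the mouth; the arch spans the mouth along y, so the mouth is open towards +x and -x. In the well its rim is 4 mm above the block's top. The balls reach about 40 mm up in it and roll easily.
- cup_bar (a point): Middle of the arch's top bar, 105 mm above the cup's origin; axes as the cup's. The rigid flat bar is 8 mm wide (x), 56 mm long (y), 6 mm thick (its top 108 mm above the origin); its two legs (8 mm in x, 3 mm in y) stand on the rim at y = +-26.5 mm. In the well this arch is all of the cup that can be taken.
- cup_rim (a point): Centre of the cup's mouth, at rim height, 70 mm above the cup's origin on its axis; axes as the cup's.
- pan (a point): Centre of the top face of the balance's round steel pan (110 mm across, flat, 60 mm above the bench); z up, axes as the balance's.
- balance: White laboratory balance, fixed, 150 (x) x 170 (y) x 50 mm high, with the pan above it. Origin: on the bench under the middle of its case; the pan's centre is 10 mm towards its +x. Its display faces its -x. The pan does not give.
- jar: Round dark steel grinding jar, open, empty, loose on the bench, 0.8 kg: 100 mm outside, 90 mm inside, 70 mm high, floor 6 mm thick. Origin: centre of its underside; z up. It stands on the other side of the balance from the block.
- jar_rim (a point): Centre of the jar's mouth at rim height, 70 mm above its origin.
- ball0: White ceramic grinding ball, 20 mm, 14 g, one of eight alike in the cup at the start. Origin: its centre.
- ball1: White ceramic grinding ball, 20 mm, 14 g, one of eight alike in the cup at the start. Origin: its centre.
- ball2: White ceramic grinding ball, 20 mm, 14 g, one of eight alike in the cup at the start. Origin: its centre.
- ball3: White ceramic grinding ball, 20 mm, 14 g, one of eight alike in the cup at the start. Origin: its centre.
- ball4: White ceramic grinding ball, 20 mm, 14 g, one of eight alike in the cup at the start. Origin: its centre.
- ball5: White ceramic grinding ball, 20 mm, 14 g, one of eight alike in the cup at the start. Origin: its centre.
- ball6: White ceramic grinding ball, 20 mm, 14 g, one of eight alike in the cup at the start. Origin: its centre.
- ball7: White ceramic grinding ball, 20 mm, 14 g, one of eight alike in the cup at the start. Origin: its centre.
- bottle: Bystander: amber glass bottle, 48 mm across, 100 mm high, upright. Origin: centre of its underside.
- petri: Bystander: low blue ceramic dish, 90 mm across, 16 mm high. Origin: centre of its underside.
- spatula: Bystander: spatula, 150 mm long, lying flat along its x axis. Origin: on its underside, near its middle.
Not all that is in view belongs to the job. Leave any purple look-alike of the cup alone. Leave any yellow look-alike of the jar alone.

How it is judged:
On the way, in this order (a step that is already met when the one before it is completed fails the run):
1. the cup is lifted clear of the well by its arch handle (the hand on the arch, not on the cup's body) (z of cup in the frame of block above 0.085 m and z of the grasp point in the frame of cup above 0.075 m and distance between the grasp point and cup_bar below 0.04 m), for 0.05 s.
2. the full cup stands upright on the middle of the balance pan, let go, with all eight balls in it (horizontal distance between cup and pan below 0.03 m and z of cup in the frame of pan between -0.005 and 0.006 m and angle between cup's own z axis and vertical below 0.1 rad and contact force between the fingers and cup below 0.05 N and linear speed of cup below 0.02 m/s and z of ball0 in the frame of cup between 0 and 0.07 m and horizontal distance between each of ball0, ball1, ball2, ball3, ball4, ball5, ball6, ball7 and cup below 0.029 m and z of ball1 in the frame of cup between 0 and 0.07 m and z of ball2 in the frame of cup between 0 and 0.07 m and z of ball3 in the frame of cup between 0 and 0.07 m and z of ball4 in the frame of cup between 0 and 0.07 m and z of ball5 in the frame of cup between 0 and 0.07 m and z of ball6 in the frame of cup between 0 and 0.07 m and z of ball7 in the frame of cup between 0 and 0.07 m), for 0.4 s.
3. held by its body, the cup is tipped well over (more than about 70 degrees) with its mouth above the jar (angle between cup's own z axis and vertical above 1.2 rad and horizontal distance between cup_rim and jar_rim below 0.08 m and z of cup_rim in the frame of jar_rim above 0 m and z of the grasp point in the frame of cup below 0.075 m and distance between the grasp point and cup_rim below 0.08 m), for 0.1 s.
At the end, for the whole second after the job is handed in: All eight balls lie at rest inside the jar, below its rim; the jar stands upright within 30 mm of where it was; the empty cup stands upright on the balance pan, within 30 mm of the pan's centre, let go and at rest (horizontal distance between cup and pan below 0.03 m and z of cup in the frame of pan between -0.005 and 0.006 m and angle between cup's own z axis and vertical below 0.1 rad and contact force between the fingers and cup below 0.05 N and linear speed of cup below 0.02 m/s and horizontal distance between each of ball0, ball1, ball2, ball3, ball4, ball5, ball6, ball7 and jar below 0.046 m and z of ball0 in the frame of jar between 0.008 and 0.07 m and linear speed of each of ball0, ball1, ball2, ball3, ball4, ball5, ball6, ball7 below 0.05 m/s and z of ball1 in the frame of jar between 0.008 and 0.07 m and z of ball2 in the frame of jar between 0.008 and 0.07 m and z of ball3 in the frame of jar between 0.008 and 0.07 m and z of ball4 in the frame of jar between 0.008 and 0.07 m and z of ball5 in the frame of jar between 0.008 and 0.07 m and z of ball6 in the frame of jar between 0.008 and 0.07 m and z of ball7 in the frame of jar between 0.008 and 0.07 m and angle between jar's own z axis and vertical below 0.05 rad and distance of jar from where it was at the start of the episode below 0.03 m); the robot touches nothing.
It fails at once if the cup is tipped with its mouth more than 150 mm above the jar's rim (pouring from a height) (angle between cup's own z axis and vertical above 1.2 rad and z of cup_rim in the frame of jar_rim above 0.15 m).
It fails at once if the jar is pushed more than 30 mm or tipped (distance of jar from where it was at the start of the episode above 0.03 m or angle between jar's own z axis and vertical above 0.3 rad).
It fails at once if the bottle, the dish or the spatula is moved more than 25 mm (distance of any of bottle, petri, spatula from where it was at the start of the episode above 0.025 m).
It also fails if it takes over 72 s, if anything falls off the work surface, if the arm or the gripper's body presses on something with over 40 N, if the wrist force passes 120 N, or if a joint passes its speed limit or range.

## Working session

There is one attempt and no reset: what is moved stays moved. The work goes in short steps, Python scripts to look and compute and a tool call to move; the robot and the scene stay as the last step left them, time stands still between calls to the robot, and variables do not carry over. Pictures are saved under pics/ and viewed, at most 10 in all, crops included, and the job is handed in when it is done.

Besides the shell and the picture viewer there is one more tool, called after "Call:" as name(argument=value, ...) on one line, values as JSON. jog_arm: Moves the arm, as the interface text tells. Its arguments: {"type":"object","properties":{"rows":{"type":"string"},"force":{"type":"number"}},"required":["rows"]}

```bash
ls; mkdir -p pics; python3 - <<'E'
from bench import ctrl, imaging
import cv2
s=ctrl.get_state(); print(s)
for n in("side","top"):
    d=imaging.get_image(n); cv2.imwrite(f"pics/{n}0.png",d["img"]); print(n,{k:v for k,v in d.items() if k!="img"})
E
```

```text
pics
{'time': 0.0, 'joint_positions': array([ 1.31409003,  0.32179712, -0.0701123 ,  1.45165317,  0.02256862,
        1.37079791, -0.05690321]), 'qd': array([-0.00047471, -0.000368  , -0.00167531,  0.00098357,  0.00033135,
       -0.0012881 , -0.00020711]), 'joint_torque': array([ 1.49911205e-05, -4.91287529e+01, -4.03597103e-01, -3.12532425e+01,
       -6.38019713e-02,  4.37625451e-02,  1.61838766e-04]), 'position': array([ 0.17371408, -0.62579143,  0.22148948]), 'tool_rot': array([-3.11100185e+00, -4.23906920e-01,  4.86668036e-04]), 'ft_force': array([-0.39657862, -0.16552623, -0.3224324 ]), 'torque': array([-0.01986639, -0.01626579, -0.00331185]), 'grip_force': 0.0, 'grip_width': 1.0037092391099625}
side {'vertical_fov': 56.54113173473222, 'cx': 285.1972253659976, 'cy': 206.71437974766056, 'origin': array([0.24795536, 0.65637352, 0.88459478]), 'orientation': array([-0.57021882,  2.70368739, -1.08463629])}
top {'vertical_fov': 50.10125787402917, 'cx': 275.8497940182227, 'cy': 208.57780212278584, 'origin': array([ 0.37509269, -0.01492951,  1.11091723]), 'orientation': array([-2.08449205,  2.15035828, -0.18248886])}
```

View pics/top0.png

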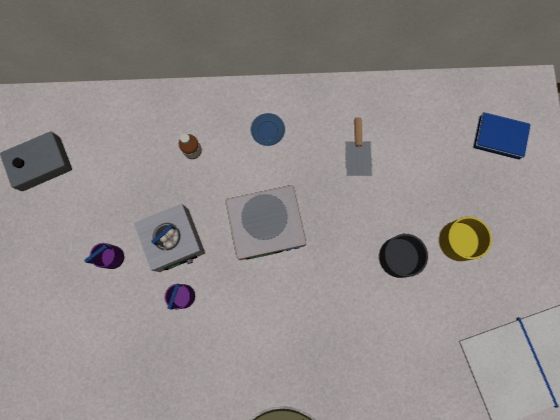

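View pics/side0.png

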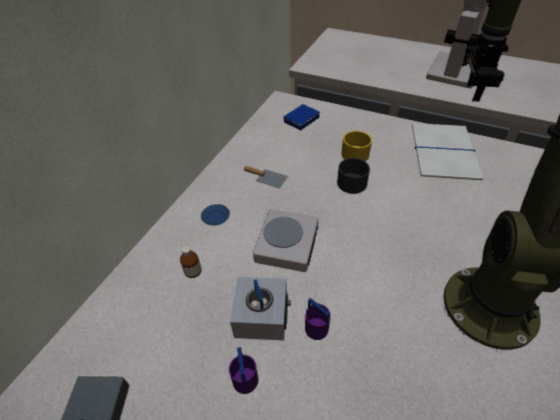

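The top view shows the candidates. For the cup: steel cup in the block at (167,237), with purple look-alikes at (106,256) and (180,297). For the jar: dark at (403,256), with a yellow look-alike at (466,238). I choose the steel cup and the dark jar. The pan is at (264,217), the bottle at (189,145), the dish at (268,129) and the spatula at (358,145). Next is the measurement and one close crop.

```bash
cat > h.py <<'E'
import numpy as np, cv2
from scipy.spatial.transform import Rotation as R
from bench import ctrl, imaging
def cam(n):
    d=imaging.get_image(n); d["f"]=210/np.tan(np.radians(d["vertical_fov"])/2); d["M"]=R.from_rotvec(d["orientation"]).as_matrix(); return d
def ray(d,p): return d["M"]@np.array([(p[0]-d["cx"])/d["f"],(p[1]-d["cy"])/d["f"],1])
def plane(d,p,z):
    r=ray(d,p); return d["origin"]+r*(z-d["origin"][2])/r[2]
def proj(d,P):
    c=d["M"].T@(np.array(P)-d["origin"]); return np.array([d["f"]*c[0]/c[2]+d["cx"],d["f"]*c[1]/c[2]+d["cy"]])
def tri(d1,p1,d2,p2):
    A=[];b=[]
    for d,p in((d1,p1),(d2,p2)):
        r=ray(d,p);r/=np.linalg.norm(r);Q=np.eye(3)-np.outer(r,r);A.append(Q);b.append(Q@d["origin"])
    A=np.vstack(A);b=np.hstack(b);x=np.linalg.lstsq(A,b,rcond=None)[0];return x,np.linalg.norm(A@x-b)
def blobs(d,lo,hi,roi=None,mn=15):
    h=cv2.cvtColor(d["img"],cv2.COLOR_BGR2HSV);m=cv2.inRange(h,np.array(lo),np.array(hi))
    if roi:
        k=np.zeros_like(m);x0,y0,x1,y1=roi;k[y0:y1,x0:x1]=255;m&=k
    return [c for c in cv2.findContours(m,cv2.RETR_EXTERNAL,cv2.CHAIN_APPROX_NONE)[0] if cv2.contourArea(c)>=mn]
E
python3 - <<'E'
from h import *
t=cam("top");s=cam("side")
print("base px",proj(t,[0,0,0]),proj(s,[0,0,0]))
for nm,d,roi in(("top",t,(130,200,210,280)),("side",s,(225,270,295,345))):
    for c in blobs(d,(95,100,40),(125,255,255),roi,8):
        print(nm,"arch",cv2.minAreaRect(c),cv2.boundingRect(c))
for nm,d,roi in(("top",t,(370,225,432,285)),("side",s,(325,150,380,200))):
    for c in blobs(d,(0,0,0),(180,255,75),roi,100): print(nm,"jar",cv2.boundingRect(c),cv2.fitEllipse(cv2.convexHull(c)))
a=cv2.resize(t["img"][195:285,125:320],None,fx=4,fy=4,interpolation=cv2.INTER_CUBIC)
b=cv2.resize(s["img"][205:345,220:340],None,fx=1.6,fy=1.6,interpolation=cv2.INTER_CUBIC)
o=np.zeros((600,800,3),np.uint8);o[:360,:780]=a;o[365:365+b.shape[0],:b.shape[1]]=b
c=cv2.resize(t["img"][220:295,365:445],None,fx=3,fy=3);o[365:590,300:540]=c
cv2.imwrite("pics/crop1.png",o)
E
```

```text
base px [282.34328193 460.77013287] [489.76239582 306.73972662]
top arch ((162.24798583984375, 234.10694885253906), (5.79722261428833, 25.845949172973633), 49.89909744262695) (152, 225, 23, 20)
side arch ((257.9000244140625, 290.70001220703125), (22.768400192260742, 4.427188873291016), 71.56504821777344) (254, 280, 8, 23)
top jar (379, 234, 49, 44) ((403.0603942871094, 255.76776123046875), (43.24227523803711, 48.58477783203125), 81.5293197631836)
side jar (337, 150, 33, 44) ((353.3144226074219, 168.2896728515625), (33.756492614746094, 54.08415222167969), 6.505411624908447)
```

View pics/crop1.png

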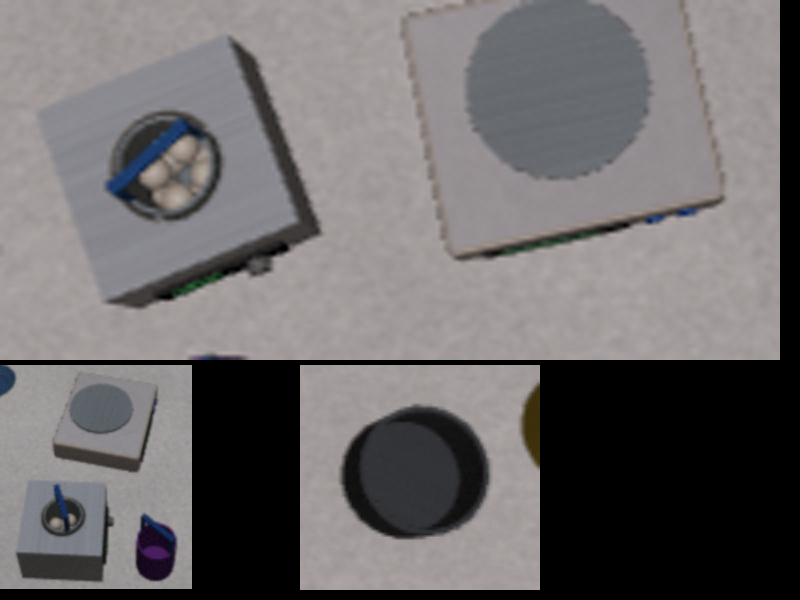

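The crop confirms it: a steel cup with white balls stands in the block, with its rim centre near (167,236) and its bar running from about (153,242) to (172,227). The pan is centred near (264.5,217). In the top view the jar's outline runs from column 379 to 428.

```bash
python3 - <<'E'
from h import *
t=cam("top");s=cam("side")
print("bar", plane(t,(162.25,234.1),.122), tri(t,(162.25,234.1),s,(257.9,290.7)))
e1,e2=plane(t,(153,242),.122),plane(t,(171.8,226.8),.122); d=e2-e1; print("ends",e1,e2,np.linalg.norm(d),np.degrees(np.arctan2(d[1],d[0])))
print("rim",plane(t,(166.7,236.3),.084))
q=[plane(t,(125+x/4,195+y/4),.08) for x,y in((38,112),(230,37),(298,218),(108,300))]; print("block",np.mean(q,0),q)
for c in blobs(t,(85,15,70),(125,90,150),(235,185,295,245),300):
    e=cv2.fitEllipse(c);print("pan top",e,plane(t,e[0],.06))
for c in blobs(s,(85,15,70),(125,90,150),(258,208,310,252),300):
    e=cv2.fitEllipse(c);print("pan side",e,plane(s,e[0],.06))
# bodies: hull of two discs -> match extremes of contours
from scipy.optimize import least_squares
def disc(d,x,y,z,r): return np.array([proj(d,[x+r*np.cos(a),y+r*np.sin(a),z]) for a in np.linspace(0,6.28,48)])
c=[c for c in blobs(t,(0,0,0),(180,255,75),(370,225,432,285),100)][0]; b=cv2.boundingRect(c)
def f(p):
    P=np.vstack([disc(t,*p,0.0,.05),disc(t,*p,.07,.05)]);return [*(P.min(0)-np.array(b[:2])),*(P.max(0)-np.array([b[0]+b[2]-1,b[1]+b[3]-1]))]
r=least_squares(f,[.27,-.3]);print("jar",r.x,r.fun)
for n,p,z in(("bottle top",(186,139),.1),("bottle base",(193,152),0),("petri",(268,129),.016),("spat tip",(372,176),0),("spat l",(345,176),0),("spat end",(358,118),0),("yellow",(466,238),.05),("purp1",(180,297),.05),("purp2",(106,256),.05)): print(n,plane(t,p,z).round(3))
E
```

```text
bar [0.51169877 0.2505917  0.122     ] (array([0.51252954, 0.25217763, 0.1161134 ]), np.float64(2.5512440390561504e-05))
ends [0.49468505 0.27089361 0.122     ] [0.52743737 0.22948034 0.122     ] 0.05279936893644755 -51.660753590453695
rim [0.51150219 0.25039242 0.084     ]
block [0.51170355 0.2504552  0.08      ] [array([0.54566464, 0.32732344, 0.08      ]), array([0.5866034 , 0.21536688, 0.08      ]), array([0.47903935, 0.17515878, 0.08      ]), array([0.43550683, 0.28397168, 0.08      ])]
pan top ((264.10833740234375, 216.34042358398438), (43.28525161743164, 43.775081634521484), 63.112369537353516) [0.55504413 0.02526091 0.06      ]
pan side ((282.77606201171875, 231.49229431152344), (29.256669998168945, 38.139217376708984), 87.99038696289062) [0.55438312 0.02707376 0.06      ]
jar [ 0.45298634 -0.29971753] [-1.00630796 -0.76002898  0.9385252   0.76228001]
bottle top [0.74  0.204 0.1  ]
bottle base [0.74  0.207 0.   ]
petri [0.789 0.011 0.016]
spat tip [ 0.66  -0.249  0.   ]
spat l [ 0.663 -0.181  0.   ]
spat end [ 0.817 -0.224  0.   ]
yellow [ 0.49  -0.449  0.05 ]
purp1 [0.373 0.226 0.05 ]
purp2 [0.474 0.403 0.05 ]
```

```bash
cat >> h.py <<'E'
def rot(th,tilt=0):  # tool down, tool x heading th (deg), then tilt (deg) about tool y
    return R.from_euler('z',th,degrees=True)*R.from_euler('x',180,degrees=True)*R.from_euler('y',tilt,degrees=True)
def plan(targets,start=None):
    """targets: (pos, Rotation, closure, rows). prints rows for jog_arm"""
    s=ctrl.get_state(); p=np.array(s["position"]); r=R.from_rotvec(s["tool_rot"])
    if start: p,r=np.array(start[0]),start[1]
    out=[]
    for P,Q,c,n in targets:
        P=np.array(P); p0=p.copy(); w=(r.inv()*Q).as_rotvec(); r0=r
        for i in range(1,n+1):
            pi=p0+(P-p0)*i/n; ri=r0*R.from_rotvec(w*i/n)
            d=np.round(r.inv().apply(pi-p)*100,1)+0.; t=np.round((r.inv()*ri).as_rotvec(),2)+0.
            out.append(" ".join(f"{v:g}" for v in [*d,*t,c])); p=p+r.apply(d/100); r=r*R.from_rotvec(t)
    for i in range(0,len(out),5): print("; ".join(out[i:i+5]))
    print("end",p.round(4),np.degrees((r.inv()*Q).magnitude()).round(2))
def st():
    s=ctrl.get_state(); r=R.from_rotvec(s["tool_rot"]); M=r.as_matrix()
    print("t%.2f"%s["time"],"p",s["position"].round(4),"th %.1f"%np.degrees(np.arctan2(M[1,0],M[0,0])),"z",M[:,2].round(3),"F",s["ft_force"].round(1),"grip",round(s["grip_width"],3),round(s["grip_force"],1),"j",s["joint_positions"].round(3)); return s
E
python3 - <<'E'
from h import *
plan([((.45,-.25,.25),rot(70),-1,10),((.512,.250,.22),rot(128.3),0,10)])
E
```

```text
3.7 -2.9 -0.3 0 0 -0.1 -1; 3.9 -2.5 -0.3 0 0 -0.09 -1; 4.2 -2.1 -0.2 0 0 -0.1 -1; 4.3 -1.8 -0.3 0 0 -0.09 -1; 4.5 -1.3 -0.3 0 0 -0.1 -1
4.5 -0.8 -0.3 0 0 -0.09 -1; 4.7 -0.5 -0.2 0 0 -0.1 -1; 4.7 0 -0.3 0 0 -0.09 -1; 4.6 0.5 -0.3 0 0 -0.1 -1; 4.6 0.9 -0.3 0 0 -0.09 -1
4.9 -1.1 0.3 0 0 -0.1 0; 5 -0.7 0.3 0 0 -0.1 0; 5 -0.1 0.3 0 0 -0.11 0; 5.1 0.4 0.3 0 0 -0.1 0; 4.9 0.9 0.3 0 0 -0.1 0
4.9 1.4 0.3 0 0 -0.1 0; 4.6 1.9 0.3 0 0 -0.1 0; 4.5 2.3 0.3 0 0 -0.1 0; 4.2 2.8 0.4 0 0 -0.11 0; 3.9 3.2 0.3 0 0 -0.1 0
end [0.5116 0.25   0.2196] 0.1
```

Call:
jog_arm(rows="3.7 -2.9 -0.3 0 0 -0.1 -1; 3.9 -2.5 -0.3 0 0 -0.09 -1; 4.2 -2.1 -0.2 0 0 -0.1 -1; 4.3 -1.8 -0.3 0 0 -0.09 -1; 4.5 -1.3 -0.3 0 0 -0.1 -1", force=20)

```text
time: 0.92
position: [0.3128, -0.4365, 0.2368]
tool_rot: [2.921, 1.156, -0.0]
ft_force: [-0.7, 0.2, -0.3]
grip_width: 1.0
grip_force: 0.0
```

Call:
jog_arm(rows="4.5 -0.8 -0.3 0 0 -0.09 -1; 4.7 -0.5 -0.2 0 0 -0.1 -1; 4.7 0 -0.3 0 0 -0.09 -1; 4.6 0.5 -0.3 0 0 -0.1 -1; 4.6 0.9 -0.3 0 0 -0.09 -1")

```text
time: 1.55
position: [0.4512, -0.2491, 0.2509]
tool_rot: [2.571, 1.804, -0.0]
ft_force: [0.2, -0.7, 0.2]
grip_width: 0.995
grip_force: 0.0
```

Call:
jog_arm(rows="4.9 -1.1 0.3 0 0 -0.1 0; 5 -0.7 0.3 0 0 -0.1 0; 5 -0.1 0.3 0 0 -0.11 0; 5.1 0.4 0.3 0 0 -0.1 0; 4.9 0.9 0.3 0 0 -0.1 0")

```text
time: 2.17
position: [0.4811, 0.0012, 0.2357]
tool_rot: [2.032, 2.394, -0.0]
ft_force: [1.3, -0.1, 0.3]
grip_width: 0.544
grip_force: 0.0
```

Call:
jog_arm(rows="4.9 1.4 0.3 0 0 -0.1 0; 4.6 1.9 0.3 0 0 -0.1 0; 4.5 2.3 0.3 0 0 -0.1 0; 4.2 2.8 0.4 0 0 -0.11 0; 3.9 3.2 0.3 0 0 -0.1 0")

```text
time: 2.8
position: [0.512, 0.251, 0.2196]
tool_rot: [1.364, 2.829, -0.0]
ft_force: [0.7, -0.4, 0.4]
grip_width: 0.499
grip_force: 0.0
```

```bash
python3 - <<'E'
from h import *
st()
plan([((.512,.251,.103),rot(128.3),0,5)])
E
```

```text
t2.80 p [0.512  0.251  0.2196] th 128.5 z [ 0.001 -0.    -1.   ] F [ 0.7 -0.4  0.4] grip 0.499 0.0 j [ 0.319  0.273 -0.964  1.633  0.229  1.356 -0.005]
0 0 2.3 0 0 0 0; 0 0 2.4 0 0 0 0; 0 0 2.3 0 0 0 0; 0 0 2.3 0 0 0 0; 0 0 2.4 0 0 0 0
end [0.5121 0.251  0.1026] 0.23
```

Call:
jog_arm(rows="0 0 2.3 0 0 0 0; 0 0 2.4 0 0 0 0; 0 0 2.3 0 0 0 0; 0 0 2.3 0 0 0 0; 0 0 2.4 0 0 0 0")

```text
time: 3.42
position: [0.5119, 0.2497, 0.1018]
tool_rot: [1.368, 2.828, 0.0]
ft_force: [0.4, -0.6, 0.5]
grip_width: 0.499
grip_force: 0.0
```

```bash
python3 - <<'E'
from h import *
st(); s=cam("side");t=cam("top")
a=cv2.resize(s["img"][230:350,200:330],None,fx=4,fy=4,interpolation=cv2.INTER_CUBIC)
cv2.imwrite("pics/g1.png",a)
E
```

```text
t3.42 p [0.5119 0.2497 0.1018] th 128.4 z [ 0. -0. -1.] F [ 0.4 -0.6  0.5] grip 0.499 0.0 j [ 0.268  0.381 -0.916  1.775  0.329  1.149 -0.081]
```

View pics/g1.png

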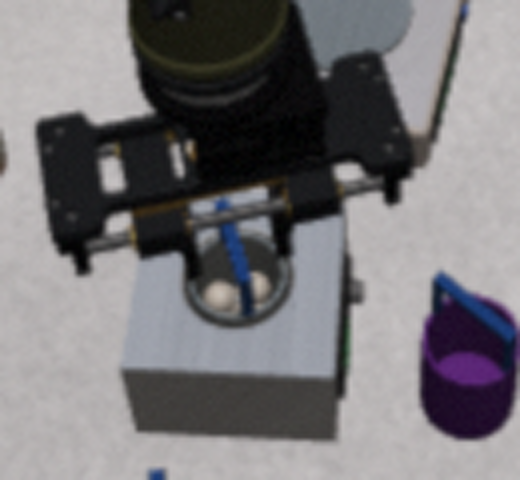

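The crop shows the two fingers straddling the blue bar at about (235,235), so I close on it. Only one finger touches the bar first, but a small shift of the cup is harmless.

Call:
jog_arm(rows="0 0 0 0 0 0 1; 0 0 0 0 0 0 1; 0 0 0 0 0 0 1; 0 0 0 0 0 0 1; 0 0 0 0 0 0 1", force=30)

```text
time: 4.15
position: [0.5122, 0.2499, 0.1029]
tool_rot: [1.367, 2.827, 0.001]
ft_force: [1.5, -0.3, 1.5]
grip_width: 0.089
grip_force: 29.9
```

Call:
jog_arm(rows="0 0 -1 0 0 0 1; 0 0 -1.5 0 0 0 1; 0 0 -2 0 0 0 1; 0 0 -2 0 0 0 1; 0 0 -2 0 0 0 1")

```text
time: 4.78
position: [0.5119, 0.25, 0.1894]
tool_rot: [1.367, 2.828, 0.001]
ft_force: [0.2, -0.6, -3.0]
grip_width: 0.085
grip_force: 29.9
```

```bash
python3 - <<'E'
from h import *
st()
E
```

```text
t4.78 p [0.5119 0.25   0.1894] th 128.4 z [ 0.001  0.    -1.   ] F [ 0.2 -0.6 -3. ] grip 0.085 29.9 j [ 0.313  0.294 -0.957  1.676  0.249  1.3   -0.021]
```

```bash
python3 - <<'E'
from h import *
plan([((.513,.245,.205),rot(130),1,2),((.553,.032,.205),rot(178),1,11),((.555,.026,.205),rot(180),1,2)])
E
```

```text
-0.2 -0.1 -0.8 0 0 -0.01 1; -0.3 -0.1 -0.8 0 0 -0.02 1; -1.7 -1 0 0 0 -0.08 1; -1.6 -1.1 0 0 0 -0.07 1; -1.6 -1.2 0 0 0 -0.08 1
-1.4 -1.3 0 0 0 -0.07 1; -1.4 -1.5 0 0 0 -0.08 1; -1.2 -1.5 0 0 0 -0.08 1; -1.1 -1.6 0 0 0 -0.07 1; -1 -1.7 0 0 0 -0.08 1
-0.8 -1.8 0 0 0 -0.07 1; -0.8 -1.9 0 0 0 -0.08 1; -0.5 -1.8 0 0 0 -0.08 1; -0.1 -0.3 0 0 0 -0.02 1; -0.1 -0.3 0 0 0 -0.01 1
end [0.5545 0.0263 0.2054] 0.07
```

Call:
jog_arm(rows="-0.2 -0.1 -0.8 0 0 -0.01 1; -0.3 -0.1 -0.8 0 0 -0.02 1; -1.7 -1 0 0 0 -0.08 1; -1.6 -1.1 0 0 0 -0.07 1; -1.6 -1.2 0 0 0 -0.08 1")

```text
time: 5.4
position: [0.5239, 0.1855, 0.2031]
tool_rot: [-0.984, -2.982, 0.001]
ft_force: [0.7, 0.1, -2.1]
grip_width: 0.084
grip_force: 29.9
```

Call:
jog_arm(rows="-1.4 -1.3 0 0 0 -0.07 1; -1.4 -1.5 0 0 0 -0.08 1; -1.2 -1.5 0 0 0 -0.08 1; -1.1 -1.6 0 0 0 -0.07 1; -1 -1.7 0 0 0 -0.08 1")

```text
time: 6.02
position: [0.5419, 0.0892, 0.2031]
tool_rot: [-0.404, -3.114, 0.001]
ft_force: [-0.3, 0.1, -2.0]
grip_width: 0.091
grip_force: 29.9
```

Call:
jog_arm(rows="-0.8 -1.8 0 0 0 -0.07 1; -0.8 -1.9 0 0 0 -0.08 1; -0.5 -1.8 0 0 0 -0.08 1; -0.1 -0.3 0 0 0 -0.02 1; -0.1 -0.3 0 0 0 -0.01 1")

```text
time: 6.65
position: [0.5541, 0.0267, 0.2034]
tool_rot: [-0.001, -3.141, -0.001]
ft_force: [0.4, 0.2, -1.6]
grip_width: 0.09
grip_force: 29.9
```

Call:
jog_arm(rows="0 0 1.2 0 0 0 1; 0 0 1.2 0 0 0 1; 0 0 1.2 0 0 0 1; 0 0 1 0 0 0 1; 0 0 0 0 0 0 1")

```text
time: 7.28
position: [0.5536, 0.0262, 0.1564]
tool_rot: [-0.001, -3.14, -0.0]
ft_force: [1.1, 0.1, -1.6]
grip_width: 0.083
grip_force: 29.9
```

```bash
python3 - <<'E'
from h import *
st(); s=cam("side")
a=cv2.resize(s["img"][170:300,215:345],None,fx=4,fy=4,interpolation=cv2.INTER_CUBIC)
cv2.imwrite("pics/p1.png",a)
E
```

```text
t7.28 p [0.5536 0.0262 0.1564] th 180.0 z [-0.002  0.    -1.   ] F [ 1.1  0.1 -1.6] grip 0.083 29.9 j [ 0.765  0.301 -0.998  1.75   0.267  1.238  1.269]
```

View pics/p1.png

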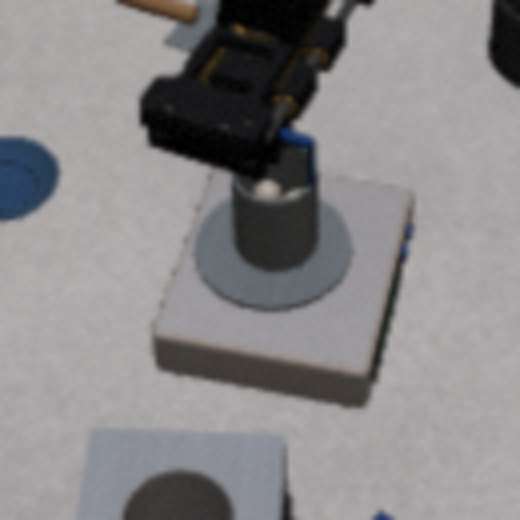

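The cup hangs upright just above the middle of the pan, with its base near (275,260) in the crop. Lower gently until it touches.

Call:
jog_arm(rows="0 0 0.3 0 0 0 1; 0 0 0.3 0 0 0 1; 0 0 0.1 0 0 0 1; 0 0 0 0 0 0 1")

```text
time: 7.82
position: [0.5544, 0.0261, 0.1505]
tool_rot: [-0.001, -3.142, 0.0]
ft_force: [0.5, -0.2, -1.8]
grip_width: 0.088
grip_force: 29.9
```

Call:
jog_arm(rows="0 0 0.1 0 0 0 1; 0 0 0 0 0 0 1")

```text
time: 8.07
position: [0.5543, 0.0262, 0.1495]
tool_rot: [-0.001, -3.142, 0.0]
ft_force: [-0.2, -0.0, -2.5]
grip_width: 0.084
grip_force: 29.9
```

Call:
jog_arm(rows="0 0 0.1 0 0 0 1; 0 0 0 0 0 0 1")

```text
time: 8.32
position: [0.5546, 0.0264, 0.1488]
tool_rot: [0.001, 3.141, 0.0]
ft_force: [-0.7, 1.0, -0.7]
grip_width: 0.091
grip_force: 29.9
```

Call:
jog_arm(rows="0 0 0.1 0 0 0 1; 0 0 0 0 0 0 1")

```text
time: 8.57
position: [0.5549, 0.0268, 0.1486]
tool_rot: [0.001, 3.14, 0.0]
ft_force: [-2.0, 0.8, 4.8]
grip_width: 0.087
grip_force: 29.9
```

Call:
jog_arm(rows="0 0 -0.1 0 0 0 1; 0 0 0 0 0 0 0.4; 0 0 0 0 0 0 0; 0 0 0 0 0 0 0; 0 0 0 0 0 0 0")

```text
time: 9.2
position: [0.5543, 0.0261, 0.1484]
tool_rot: [-0.001, -3.141, 0.0]
ft_force: [0.1, -0.2, -0.5]
grip_width: 0.442
grip_force: 0.0
```

Call:
jog_arm(rows="0 0 -2 0 0 0 0; 0 0 -3 0 0 0 0; 0 0 -4 0 0 0 -1; 0 0 -4 0 0 0 -1; 0 0 0 0 0 0 -1")

```text
time: 9.82
position: [0.5564, 0.027, 0.2832]
tool_rot: [0.001, 3.134, -0.001]
ft_force: [0.2, 0.3, 0.2]
grip_width: 0.758
grip_force: 0.0
```

```bash
python3 - <<'E'
from h import *
st(); s=cam("side");t=cam("top")
a=cv2.resize(s["img"][180:280,235:335],None,fx=4,fy=4,interpolation=cv2.INTER_CUBIC)
b=cv2.resize(t["img"][160:260,210:310],None,fx=4,fy=4,interpolation=cv2.INTER_CUBIC)
cv2.imwrite("pics/p2.png",np.hstack([a,b]))
E
```

```text
t9.82 p [0.5564 0.027  0.2832] th 180.0 z [ 0.007 -0.001 -1.   ] F [0.2 0.3 0.2] grip 0.758 0.0 j [ 0.81   0.207 -1.034  1.57   0.181  1.459  1.336]
```

View pics/p2.png

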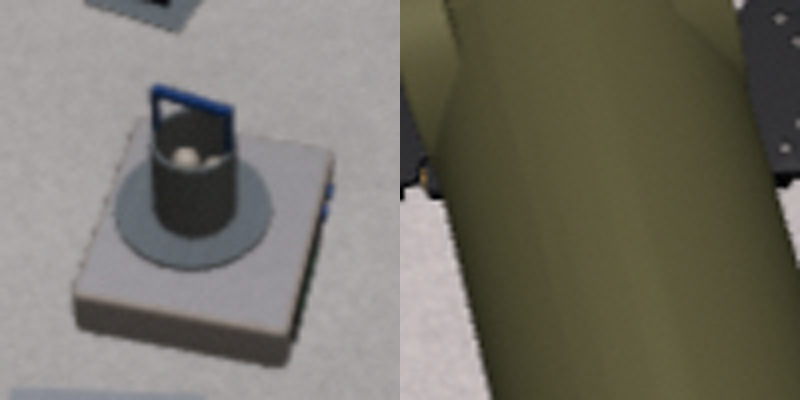

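The cup with its balls stands upright and released, close to the pan's middle (base near (195,225) in the left crop). Before grasping the body I will rehearse the pouring tilt over the jar with the empty hand, since the wrist's reach is uncertain.

```bash
cat >> h.py <<'E'
JAR=np.array([.453,-.300]); CUP=np.array([.5545,.0262])
def pour(rim,th,tilt,off=.027):
    Q=rot(th,tilt); return np.array(rim)+off*Q.as_matrix()[:,2],Q
E
python3 - <<'E'
from h import *
T=[((*JAR,.27),rot(110),-1,8)]
for k in range(1,13):
    P,Q=pour((*JAR,.20),110,-100*k/12); T.append((P,Q,-1,1))
plan(T)
E
```

```text
1.3 -4.1 0.1 0 0 0.15 -1; 0.6 -4.2 0.1 0 0 0.16 -1; 0 -4.3 0.2 0 0 0.15 -1; -0.7 -4.2 0.1 0 0 0.15 -1; -1.3 -4.1 0.1 0 0 0.15 -1
-1.9 -3.8 0.1 0 0 0.16 -1; -2.5 -3.5 0.1 0 0 0.15 -1; -2.9 -3.1 0.2 0 0 0.15 -1; -0.4 0 9.6 0 -0.14 0 -1; -0.4 0 0 0 -0.15 0 -1
-0.4 0 0 0 -0.15 0 -1; -0.4 0 -0.1 0 -0.14 0 -1; -0.4 0 0 0 -0.15 0 -1; -0.3 0 0 0 -0.14 0 -1; -0.4 0 -0.1 0 -0.15 0 -1
-0.4 0 0 0 -0.14 0 -1; -0.4 0 0 0 -0.15 0 -1; -0.4 0 0 0 -0.14 0 -1; -0.4 0 -0.1 0 -0.15 0 -1; -0.4 0 0 0 -0.14 0 -1
end [ 0.4617 -0.325   0.2048] 0.26
```

Call:
jog_arm(rows="1.3 -4.1 0.1 0 0 0.15 -1; 0.6 -4.2 0.1 0 0 0.16 -1; 0 -4.3 0.2 0 0 0.15 -1; -0.7 -4.2 0.1 0 0 0.15 -1; -1.3 -4.1 0.1 0 0 0.15 -1")

```text
time: 10.55
position: [0.4894, -0.1793, 0.2716]
tool_rot: [-1.173, -2.912, 0.0]
ft_force: [-0.2, -0.4, -0.2]
grip_width: 0.994
grip_force: 0.0
```

Call:
jog_arm(rows="-1.9 -3.8 0.1 0 0 0.16 -1; -2.5 -3.5 0.1 0 0 0.15 -1; -2.9 -3.1 0.2 0 0 0.15 -1; 0 0 5 0 0 0 -1; -0.4 0 4.6 0 -0.14 0 -1")

```text
time: 11.18
position: [0.4527, -0.3064, 0.1699]
tool_rot: [1.739, 2.474, -0.121]
ft_force: [0.3, 0.6, 0.2]
grip_width: 0.999
grip_force: 0.0
```

Call:
jog_arm(rows="-0.4 0 0 0 -0.15 0 -1; -0.4 0 -0.1 0 -0.14 0 -1; -0.4 0 0 0 -0.15 0 -1; -0.3 0 0 0 -0.14 0 -1; -0.4 0 -0.1 0 -0.15 0 -1")

```text
time: 11.8
position: [0.4577, -0.3188, 0.181]
tool_rot: [1.355, 1.937, -0.625]
ft_force: [-0.8, -1.0, -0.7]
grip_width: 0.997
grip_force: 0.0
```

```bash
python3 - <<'E'
from h import *
st()
E
```

```text
t11.80 p [ 0.4577 -0.3188  0.181 ] th 110.1 z [ 0.258 -0.714 -0.651] F [-0.8 -1.  -0.7] grip 0.997 0.0 j [ 1.158 -0.159 -1.001  2.269  0.972  0.761 -0.184]
```

Call:
jog_arm(rows="-0.4 0 0 0 -0.14 0 -1; -0.4 0 0 0 -0.15 0 -1; -0.4 0 0 0 -0.14 0 -1; -0.4 0 -0.1 0 -0.15 0 -1; -0.4 0 0 0 -0.14 0 -1")

```text
time: 12.42
position: [0.4571, -0.3277, 0.1949]
tool_rot: [0.965, 1.387, -0.954]
ft_force: [-0.5, -1.9, -1.2]
grip_width: 0.999
grip_force: 0.0
```

```bash
python3 - <<'E'
from h import *
st()
E
```

```text
t12.43 p [ 0.4571 -0.3277  0.1949] th 133.8 z [ 0.334 -0.942 -0.033] F [-0.5 -1.9 -1.2] grip 0.999 0.0 j [ 0.805  0.576 -0.951  2.42   1.998  1.848 -1.065]
```

Call:
jog_arm(rows="-0.4 0 0 0 -0.14 0 -1; -0.4 0 0 0 -0.15 0 -1; 0 0 0 0 0 0 -1")

```text
time: 12.8
position: [0.4581, -0.3269, 0.1964]
tool_rot: [0.818, 1.197, -1.04]
ft_force: [1.1, 1.9, 1.0]
grip_width: 1.0
grip_force: 0.0
```

```bash
python3 - <<'E'
from h import *
st(); s=cam("side")
a=cv2.resize(s["img"][80:300,240:520],None,fx=2.5,fy=2.5,interpolation=cv2.INTER_CUBIC)
cv2.imwrite("pics/r1.png",a)
E
```

```text
t12.80 p [ 0.4581 -0.3269  0.1964] th -77.7 z [ 0.332 -0.922  0.2  ] F [1.1 1.9 1. ] grip 1.0 0.0 j [ 0.468  0.712 -0.559  2.382  2.057  2.042 -1.268]
```

View pics/r1.png

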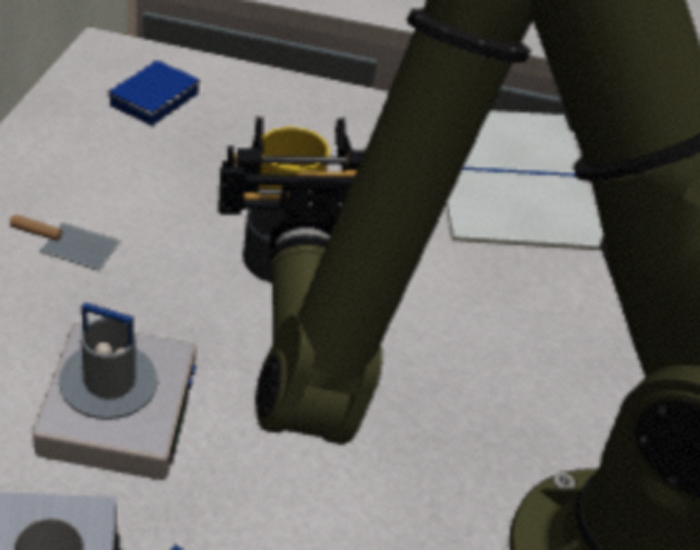

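The rehearsal view shows the gripper level above the dark jar, around (290,200) in the crop. The wrist at about (315,400) passes clear of the balance, so a tilt of 101° is reachable. Now back to the cup on the pan.

```bash
python3 - <<'E'
from h import *
T=[]
for k in range(10,-1,-1):
    P,Q=pour((*JAR,.20),110,-9.3*k); T.append((P,Q,-1,1))
T+=[((*JAR,.25),rot(110),-1,2),((*CUP,.25),rot(90),-1,8),((*CUP,.19),rot(90),-1,2),((*CUP,.104),rot(90),-1,6)]
plan(T)
E
```

```text
-0.4 0.4 0.1 -0.01 0.15 0.02 -1; 0.4 0 -0.1 0 0.16 0 -1; 0.5 0 0 0 0.16 0 -1; 0.4 0 0 0 0.16 0 -1; 0.4 0 -0.1 0 0.17 0 -1
0.5 0 0 0 0.16 0 -1; 0.4 0 0 0 0.16 0 -1; 0.5 0 -0.1 0 0.16 0 -1; 0.4 0 0 0 0.17 0 -1; 0.4 0 0 0 0.16 0 -1
0.5 0 -0.1 0 0.16 0 -1; 0 0 -3.8 0 0 0 -1; 0 0 -3.9 0 0 0 -1; 3.4 2.6 0 0 0 0.04 -1; 3.5 2.5 0 0 0 0.05 -1
3.6 2.3 0 0 0 0.04 -1; 3.7 2.1 0 0 0 0.05 -1; 3.8 1.9 0 0 0 0.04 -1; 3.8 1.8 0 0 0 0.04 -1; 4 1.7 0 0 0 0.05 -1
4 1.4 0 0 0 0.04 -1; 0 0 3 0 0 0 -1; 0 0 3 0 0 0 -1; 0 0 1.4 0 0 0 -1; 0 0 1.5 0 0 0 -1
0 0 1.4 0 0 0 -1; 0 0 1.4 0 0 0 -1; 0 0.1 1.4 0 0 0 -1; 0 0 1.5 0 0 0 -1
end [0.5548 0.0261 0.1036] 0.19
```

Call:
jog_arm(rows="-0.4 0.4 0.1 -0.01 0.15 0.02 -1; 0.4 0 -0.1 0 0.16 0 -1; 0.5 0 0 0 0.16 0 -1; 0.4 0 0 0 0.16 0 -1; 0.4 0 -0.1 0 0.17 0 -1")

```text
time: 13.48
position: [0.4572, -0.323, 0.1872]
tool_rot: [1.285, 1.84, -0.696]
ft_force: [-1.5, -1.7, -1.4]
grip_width: 1.0
grip_force: 0.0
```

Call:
jog_arm(rows="0.5 0 0 0 0.16 0 -1; 0.4 0 0 0 0.16 0 -1; 0.5 0 -0.1 0 0.16 0 -1; 0.4 0 0 0 0.17 0 -1; 0.4 0 0 0 0.16 0 -1")

```text
time: 14.1
position: [0.4494, -0.3092, 0.1737]
tool_rot: [1.71, 2.427, -0.194]
ft_force: [0.2, -0.4, 0.1]
grip_width: 0.997
grip_force: 0.0
```

Call:
jog_arm(rows="0.5 0 -0.1 0 0.16 0 -1; 0 0 -3.8 0 0 0 -1; 0 0 -3.9 0 0 0 -1; 0 0 0 0 0 0 -1")

```text
time: 14.6
position: [0.4484, -0.301, 0.2525]
tool_rot: [1.786, 2.53, -0.063]
ft_force: [0.5, 0.7, 0.5]
grip_width: 1.004
grip_force: 0.0
```

```bash
python3 - <<'E'
from h import *
st()
plan([((*CUP,.25),rot(90),-1,9),((*CUP,.20),rot(90),-1,1)])
E
```

```text
t14.60 p [ 0.4484 -0.301   0.2525] th 109.6 z [ 0.012 -0.059 -0.998] F [0.5 0.7 0.5] grip 1.004 0.0 j [ 1.036  0.068 -0.547  1.7    0.083  1.346  0.815]
3 2.3 -0.2 0 0.01 0.04 -1; 3.1 2.2 -0.1 0 0 0.04 -1; 3.3 2.1 -0.2 0 0.01 0.03 -1; 3.2 2 -0.1 0 0.01 0.04 -1; 3.4 1.8 0 0 0 0.04 -1
3.4 1.7 -0.1 0 0.01 0.04 -1; 3.5 1.6 0 0 0.01 0.04 -1; 3.5 1.5 -0.1 0 0 0.03 -1; 3.6 1.3 0 0 0.01 0.04 -1; 0 0 5 0 0 0 -1
end [0.5547 0.0263 0.2004] 0.14
```

Call:
jog_arm(rows="3 2.3 -0.2 0 0.01 0.04 -1; 3.1 2.2 -0.1 0 0 0.04 -1; 3.3 2.1 -0.2 0 0.01 0.03 -1; 3.2 2 -0.1 0 0.01 0.04 -1; 3.4 1.8 0 0 0 0.04 -1")

```text
time: 15.22
position: [0.5055, -0.1177, 0.2469]
tool_rot: [2.04, 2.368, -0.032]
ft_force: [0.4, -0.9, -0.6]
grip_width: 1.004
grip_force: 0.0
```

Call:
jog_arm(rows="3.4 1.7 -0.1 0 0.01 0.04 -1; 3.5 1.6 0 0 0.01 0.04 -1; 3.5 1.5 -0.1 0 0 0.03 -1; 3.6 1.3 0 0 0.01 0.04 -1; 0 0 5 0 0 0 -1")

```text
time: 15.85
position: [0.5565, 0.0312, 0.2007]
tool_rot: [-2.214, -2.228, -0.015]
ft_force: [-0.6, -0.9, -0.5]
grip_width: 1.0
grip_force: 0.0
```

```bash
python3 - <<'E'
from h import *
st()
plan([((*CUP,.20),rot(90),-1,2),((*CUP,.104),rot(90),-1,7)])
s=cam("side"); ok=[]
for c in blobs(s,(95,100,40),(125,255,255),(240,170,300,230),8): print(cv2.minAreaRect(c))
print(proj(s,[*CUP,.165]))
a=cv2.resize(s["img"][150:270,225:345],None,fx=4,fy=4,interpolation=cv2.INTER_CUBIC)
cv2.imwrite("pics/b1.png",a)
E
```

```text
t15.85 p [0.5565 0.0312 0.2007] th 90.4 z [ 0.006  0.007 -1.   ] F [-0.6 -0.9 -0.5] grip 1.0 0.0 j [ 0.62   0.208 -0.809  1.698  0.15   1.294 -0.212]
-0.2 -0.1 0 0 0 0 -1; -0.3 -0.1 0.1 0.01 -0.01 0.01 -1; 0 0 1.4 0 0 0 -1; 0 0 1.3 0 0 0 -1; 0 0 1.4 0 0 0 -1
0 0 1.4 0 0 0 -1; 0 0 1.3 0 0 0 -1; 0 0 1.4 0 0 0 -1; 0 0 1.4 0 0 0 -1
end [0.5542 0.0259 0.1037] 0.35
((282.5500183105469, 205.35000610351562), (20.238576889038086, 3.4785056114196777), 18.434947967529297)
[281.97418848 204.78551262]
```

View pics/b1.png

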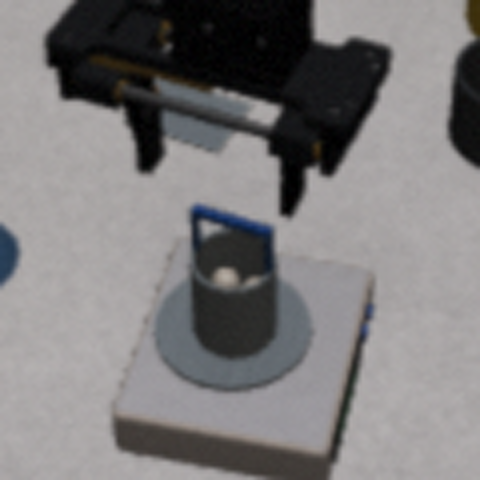

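The open fingers line up along the arch, with the arch centre at about (235,215). It sits within 1 px of the prediction, so I descend in stages.

Call:
jog_arm(rows="-0.2 -0.1 0 0 0 0 -1; -0.3 -0.1 0.1 0.01 -0.01 0.01 -1; 0 0 1.4 0 0 0 -1; 0 0 1.3 0 0 0 -1; 0 0 1.4 0 0 0 -1")

```text
time: 16.52
position: [0.5516, 0.0215, 0.1544]
tool_rot: [-2.229, -2.204, 0.019]
ft_force: [-0.1, 0.4, -0.5]
grip_width: 1.002
grip_force: 0.0
```

Call:
jog_arm(rows="0 0 1.4 0 0 0 -1; 0 0 1.3 0 0 0 -1; 0 0 1.4 0 0 0 -1; 0 0 1.2 0 0 0 -1; 0 0 0 0 0 0 -1")

```text
time: 17.15
position: [0.5503, 0.0213, 0.1012]
tool_rot: [-2.228, -2.203, 0.021]
ft_force: [0.5, -0.4, 0.7]
grip_width: 1.003
grip_force: 0.0
```

```bash
python3 - <<'E'
from h import *
st()
E
```

```text
t17.15 p [0.5503 0.0213 0.1012] th 89.4 z [-0.015 -0.004 -1.   ] F [ 0.5 -0.4  0.7] grip 1.003 0.0 j [ 0.58   0.305 -0.77   1.81   0.234  1.136 -0.281]
```

Call:
jog_arm(rows="0.3 0.2 -0.3 -0.01 0 -0.01 -1; 0.2 0.2 0 -0.005 0 0 -1; 0 0 0 0 0 0 -1; 0 0 0 0 0 0 -1")

```text
time: 17.65
position: [0.5552, 0.0263, 0.1055]
tool_rot: [2.22, 2.217, -0.002]
ft_force: [0.7, -0.9, -0.3]
grip_width: 0.995
grip_force: 0.0
```

```bash
python3 - <<'E'
from h import *
st()
E
```

```text
t17.65 p [0.5552 0.0263 0.1055] th 89.9 z [ 0.002 -0.004 -1.   ] F [ 0.7 -0.9 -0.3] grip 0.995 0.0 j [ 0.577  0.298 -0.775  1.809  0.235  1.126 -0.28 ]
```

Call:
jog_arm(rows="0 0 0 0 0 0 1; 0 0 0 0 0 0 1; 0 0 0 0 0 0 1; 0 0 0 0 0 0 1; 0 0 0 0 0 0 1", force=45)

```text
time: 18.27
position: [0.5543, 0.0263, 0.1052]
tool_rot: [2.221, 2.218, -0.005]
ft_force: [-3.8, -0.4, 3.1]
grip_width: 0.664
grip_force: 45.0
```

Call:
jog_arm(rows="0 0 -1 0 0 0 1; 0 0 -2 0 0 0 1; 0 0 -2 0 0 0 1; 0 0 -2 0 0 0 1; 0 0 0 0 0 0 1")

```text
time: 18.9
position: [0.5566, 0.0268, 0.1779]
tool_rot: [2.218, 2.214, 0.002]
ft_force: [0.2, 0.2, -1.7]
grip_width: 0.665
grip_force: 45.0
```

```bash
python3 - <<'E'
from h import *
s=st()
u=np.array([.34,-.94]); C=JAR+.013*u; off=.0255
T=[((*(CUP+[-.005,-.015]),.185),rot(91),1,1)]
P,Q=pour((*C,.165),110,0,off)
T+=[(P+[0,0,.045],Q,1,14),(P,Q,1,3),(P,Q,1,2)]
plan(T)
E
```

```text
t18.90 p [0.5566 0.0268 0.1779] th 89.9 z [ 0.006 -0.005 -1.   ] F [ 0.2  0.2 -1.7] grip 0.665 45.0 j [ 0.605  0.224 -0.796  1.728  0.174  1.254 -0.233]
-1.6 -0.7 -0.7 0.01 0 -0.02 1; -2.3 -0.7 0 0 0 -0.02 1; -2.3 -0.7 0 0 0 -0.03 1; -2.2 -0.9 0 0 0 -0.02 1; -2.3 -0.8 0.1 0 0 -0.02 1
-2.2 -0.9 0 0 0 -0.03 1; -2.2 -1 0 0 0 -0.02 1; -2.2 -1 0 0 0 -0.03 1; -2.1 -1.1 0 0 0 -0.02 1; -2.1 -1.1 0 0 0 -0.02 1
-2.1 -1.2 0.1 0 0 -0.03 1; -2.1 -1.2 0 0 0 -0.02 1; -2 -1.3 0 0 0 -0.02 1; -2 -1.3 0 0 0 -0.03 1; -2 -1.3 0 0 0 -0.02 1
0 0 1.5 0 0 0 1; 0 0 1.5 0 0 0 1; 0 0 1.5 0 0 0 1; 0 0 0 0 0 0 1; 0 0 0 0 0 0 1
end [ 0.4576 -0.3122  0.1398] 0.34
```

Call:
jog_arm(rows="-1.6 -0.7 -0.7 0.01 0 -0.02 1; -2.3 -0.7 0 0 0 -0.02 1; -2.3 -0.7 0 0 0 -0.03 1; -2.2 -0.9 0 0 0 -0.02 1; -2.3 -0.8 0.1 0 0 -0.02 1")

```text
time: 19.52
position: [0.5212, -0.0826, 0.1814]
tool_rot: [-2.094, -2.336, 0.014]
ft_force: [0.1, 0.4, -1.8]
grip_width: 0.663
grip_force: 45.0
```

Call:
jog_arm(rows="-2.2 -0.9 0 0 0 -0.03 1; -2.2 -1 0 0 0 -0.02 1; -2.2 -1 0 0 0 -0.03 1; -2.1 -1.1 0 0 0 -0.02 1; -2.1 -1.1 0 0 0 -0.02 1")

```text
time: 20.15
position: [0.488, -0.1973, 0.1821]
tool_rot: [-1.95, -2.457, 0.013]
ft_force: [-0.3, 0.2, -1.3]
grip_width: 0.66
grip_force: 45.0
```

Call:
jog_arm(rows="-2.1 -1.2 0.1 0 0 -0.03 1; -2.1 -1.2 0 0 0 -0.02 1; -2 -1.3 0 0 0 -0.02 1; -2 -1.3 0 0 0 -0.03 1; -2 -1.3 0 0 0 -0.02 1")

```text
time: 20.78
position: [0.4555, -0.3127, 0.1818]
tool_rot: [-1.798, -2.569, 0.013]
ft_force: [0.3, -0.1, -2.2]
grip_width: 0.669
grip_force: 45.0
```

Call:
jog_arm(rows="0 0 1.5 0 0 0 1; 0 0 1.5 0 0 0 1; 0 0 1.5 0 0 0 1; 0 0 0 0 0 0 1; 0 0 0 0 0 0 1")

```text
time: 21.4
position: [0.4562, -0.312, 0.1376]
tool_rot: [-1.799, -2.57, 0.012]
ft_force: [0.1, 0.2, -2.1]
grip_width: 0.663
grip_force: 45.0
```

```bash
cat > pl.py <<'E'
from h import *
import sys
s=st(); u=np.array([.34,-.94]); C=JAR+.013*u; off=.0255
rimz=lambda a: .165 if a<65 else .165+.03*min(1,(a-65)/35)
T=[]
a,b,n=map(float,sys.argv[1:])
for k in range(1,int(n)+1):
    x=a+(b-a)*k/n; P,Q=pour((*C,rimz(x)),110,-x,off); T.append((P,Q,1,1))
plan(T)
E
python3 pl.py 0 50 10
```

```text
t21.40 p [ 0.4562 -0.312   0.1376] th 110.0 z [-0.008 -0.004 -1.   ] F [ 0.1  0.2 -2.1] grip 0.663 45.0 j [ 1.066  0.223 -0.583  1.783  0.14   1.18   0.789]
-0.3 0.1 -0.2 -0.01 -0.09 0 1; -0.2 0 0 0 -0.08 0 1; -0.2 0 0 0 -0.09 0 1; -0.3 0 0 0 -0.09 0 1; -0.2 0 0 0 -0.09 0 1
-0.2 0 0 0 -0.08 0 1; -0.2 0 -0.1 0 -0.09 0 1; -0.2 0 0 0 -0.09 0 1; -0.3 0 0 0 -0.08 0 1; -0.2 0 0 0 -0.09 0 1
end [ 0.4641 -0.3306  0.1488] 0.11
```

Call:
jog_arm(rows="-0.3 0.1 -0.2 -0.01 -0.09 0 1; -0.2 0 0 0 -0.08 0 1; -0.2 0 0 0 -0.09 0 1; -0.3 0 0 0 -0.09 0 1; -0.2 0 0 0 -0.09 0 1")

```text
time: 22.02
position: [0.4615, -0.323, 0.1428]
tool_rot: [1.58, 2.255, -0.355]
ft_force: [-0.4, -0.5, -2.5]
grip_width: 0.661
grip_force: 45.0
```

Call:
jog_arm(rows="-0.2 0 0 0 -0.08 0 1; -0.2 0 -0.1 0 -0.09 0 1; -0.2 0 0 0 -0.09 0 1; -0.3 0 0 0 -0.08 0 1; -0.2 0 0 0 -0.09 0 1")

```text
time: 22.65
position: [0.4646, -0.3308, 0.1502]
tool_rot: [1.349, 1.922, -0.627]
ft_force: [-0.4, 0.0, -2.8]
grip_width: 0.661
grip_force: 45.0
```

```bash
python3 pl.py 50 101 17
```

```text
t22.65 p [ 0.4646 -0.3308  0.1502] th 109.7 z [ 0.265 -0.721 -0.641] F [-0.4  0.  -2.8] grip 0.661 45.0 j [ 0.9   -0.027 -0.777  2.292  1.185  0.809 -0.379]
0 0 0.1 0 -0.05 0 1; -0.1 0 0 0 -0.05 0 1; -0.2 0 0 0 -0.05 0 1; -0.1 0 0 0 -0.06 0 1; -0.1 0 0 0 -0.05 0 1
-0.4 0 -0.2 0 -0.05 0 1; -0.4 0 -0.1 0 -0.05 0 1; -0.3 0 0 0 -0.06 0 1; -0.4 0 -0.1 0 -0.05 0 1; -0.4 0 -0.1 0 -0.05 0 1
-0.4 0 0 0 -0.05 0 1; -0.4 0 -0.1 0 -0.06 0 1; -0.4 0 0 0 -0.05 0 1; -0.4 0 0 0 -0.05 0 1; -0.4 0 0 0 -0.05 0 1
-0.3 0 0 0 -0.05 0 1; -0.3 0 0.1 0 -0.06 0 1
end [ 0.4663 -0.3362  0.1995] 0.26
```

Call:
jog_arm(rows="0 0 0.1 0 -0.05 0 1; -0.1 0 0 0 -0.05 0 1; -0.2 0 0 0 -0.05 0 1; -0.1 0 0 0 -0.06 0 1; -0.1 0 0 0 -0.05 0 1")

```text
time: 23.28
position: [0.4657, -0.3337, 0.1528]
tool_rot: [1.204, 1.716, -0.761]
ft_force: [-0.6, 0.2, -2.0]
grip_width: 0.664
grip_force: 45.0
```

Call:
jog_arm(rows="-0.4 0 -0.2 0 -0.05 0 1; -0.4 0 -0.1 0 -0.05 0 1; -0.3 0 0 0 -0.06 0 1; -0.4 0 -0.1 0 -0.05 0 1; -0.4 0 -0.1 0 -0.05 0 1")

```text
time: 23.9
position: [0.4662, -0.3355, 0.1721]
tool_rot: [1.055, 1.502, -0.877]
ft_force: [-0.2, 0.0, -3.1]
grip_width: 0.665
grip_force: 45.0
```

```bash
python3 pl.py 79 101 7
```

```text
t23.90 p [ 0.4662 -0.3355  0.1721] th 109.0 z [ 0.337 -0.925 -0.178] F [-0.2  0.  -3.1] grip 0.665 45.0 j [ 0.67   0.37  -0.777  2.413  1.846  1.512 -1.064]
-0.4 0 0 0 -0.04 0 1; -0.4 0 -0.1 0 -0.06 0 1; -0.4 0 0 0 -0.05 0 1; -0.4 0 0 0 -0.06 0 1; -0.4 0 0 0 -0.05 0 1
-0.4 0 0 0 -0.06 0 1; -0.4 0 0 0 -0.05 0 1
end [ 0.466  -0.3352  0.2001] 0.2
```

Call:
jog_arm(rows="-0.4 0 0 0 -0.04 0 1; -0.4 0 -0.1 0 -0.06 0 1; -0.4 0 0 0 -0.05 0 1; -0.4 0 0 0 -0.06 0 1; -0.4 0 0 0 -0.05 0 1")

```text
time: 24.52
position: [0.4665, -0.3362, 0.1918]
tool_rot: [0.903, 1.285, -0.975]
ft_force: [-0.7, -0.8, -2.3]
grip_width: 0.663
grip_force: 45.0
```

Call:
jog_arm(rows="-0.4 0 0 0 -0.06 0 1; -0.4 0 0 0 -0.05 0 1; 0 0 0 0 0 0 1; 0 0 0 0 0 0 1; 0 0 0 0 0 0 1")

```text
time: 25.15
position: [0.4655, -0.3354, 0.2004]
tool_rot: [0.837, 1.192, -1.011]
ft_force: [0.4, -0.2, -0.8]
grip_width: 0.658
grip_force: 45.0
```

```bash
python3 - <<'E'
from h import *
st(); s=cam("side");t=cam("top")
a=cv2.resize(s["img"][100:230,290:430],None,fx=3,fy=3,interpolation=cv2.INTER_CUBIC)
b=cv2.resize(t["img"][190:320,340:460],None,fx=3,fy=3,interpolation=cv2.INTER_CUBIC)
cv2.imwrite("pics/pour1.png",np.hstack([a,b]))
E
```

```text
t25.15 p [ 0.4655 -0.3354  0.2004] th -69.3 z [ 0.335 -0.923  0.189] F [ 0.4 -0.2 -0.8] grip 0.658 45.0 j [ 0.48   0.684 -0.552  2.376  2.074  2.    -1.273]
```

View pics/pour1.png

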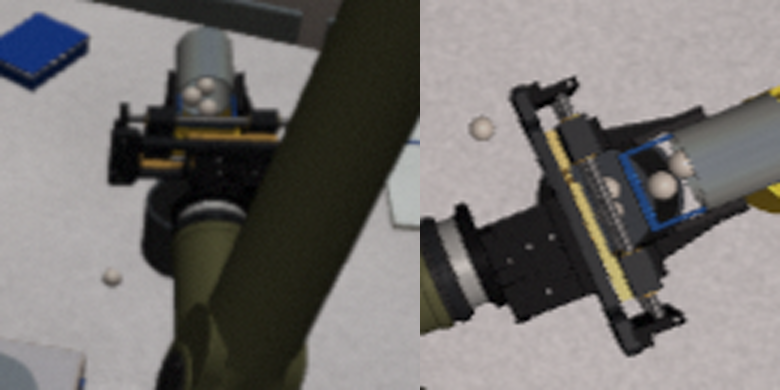

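The view shows one ball on the bench beside the jar, at about (360,232) in the full top picture. Some balls are still at the mouth. I'll check by numbers whether anything is moving.

```bash
cat >> h.py <<'E'
def balls(d,roi=None):
    im=d["img"].astype(int); m=((im[...,2]>150)&(im[...,2]-im[...,0]>14)&(im[...,2]-im[...,0]<70)&(im[...,1]-im[...,0]>4)).astype(np.uint8)*255
    n,_,S,C=cv2.connectedComponentsWithStats(m); return [(C[i].round(1),S[i,4]) for i in range(1,n) if S[i,4]>8 and (roi is None or (roi[0]<C[i][0]<roi[2] and roi[1]<C[i][1]<roi[3]))]
E
python3 - <<'E'
from h import *
t=cam("top");print(t["img"][232,358:363].tolist(),t["img"][200,350].tolist(), t["img"][251,558//1-0].tolist())
for i in range(2):
    t=cam("top");s=cam("side")
    print([ (b[0].tolist(),int(b[1])) for b in balls(t,(320,180,480,330))]); print([(b[0].tolist(),int(b[1])) for b in balls(s,(280,90,440,240))])
E
```

```text
[[161, 172, 187], [156, 168, 182], [143, 154, 166], [139, 143, 152], [163, 165, 172]] [173, 172, 180] [175, 176, 184]
[([355.1, 229.4], 31), ([429.4, 248.7], 23), ([405.7, 255.3], 19), ([396.4, 258.6], 14), ([418.3, 256.3], 24)]
[]
[([351.1, 227.4], 33), ([401.3, 242.8], 19), ([415.7, 251.4], 19), ([408.7, 262.3], 19), ([404.7, 285.3], 9)]
[]
```

Call:
jog_arm(rows="0 0 0.5 0 0 0 1; 0 0 0.5 0 0 0 1; 0 0 0 0 0 0 1")

```text
time: 25.88
position: [0.4684, -0.3452, 0.2019]
tool_rot: [0.837, 1.192, -1.012]
ft_force: [-0.5, -0.4, -1.7]
grip_width: 0.667
grip_force: 45.0
```

```bash
cat > mon.py <<'E'
from h import *
st()
for i in range(2):
    t=cam("top");s=cam("side")
    print("T",[ (b[0].tolist(),int(b[1])) for b in balls(t,(200,150,480,400))]); print("S",[(b[0].tolist(),int(b[1])) for b in balls(s,(240,60,450,300))])
E
python3 mon.py
```

```text
t25.88 p [ 0.4684 -0.3452  0.2019] th -69.7 z [ 0.335 -0.923  0.19 ] F [-0.5 -0.4 -1.7] grip 0.667 45.0 j [ 0.493  0.676 -0.538  2.371  2.095  1.98  -1.264]
T [([347.0, 225.3], 31), ([411.9, 249.1], 19), ([267.0, 251.5], 17), ([248.0, 255.6], 19), ([415.1, 258.6], 27), ([409.3, 282.4], 10)]
S [([253.3, 167.4], 18), ([315.7, 197.1], 9)]
T [([347.0, 225.3], 31), ([411.8, 249.2], 16), ([246.0, 256.1], 15), ([415.0, 258.7], 26), ([411.7, 286.7], 10)]
S [([254.2, 167.7], 18)]
```

Call:
jog_arm(rows="0 0 0 0 0.12 0 1; 0 0 0 0 -0.12 0 1; 0 0 0 0 0.12 0 1; 0 0 0 0 -0.12 0 1; 0 0 0 0 0 0 1")

```text
time: 26.7
position: [0.4682, -0.3448, 0.1987]
tool_rot: [0.836, 1.199, -1.014]
ft_force: [-1.0, 0.2, -1.0]
grip_width: 0.666
grip_force: 45.0
```

```bash
python3 mon.py; python3 - <<'E'
from h import *
t=cam("top");s=cam("side")
a=cv2.resize(s["img"][90:250,280:420],None,fx=2.8,fy=2.8,interpolation=cv2.INTER_CUBIC)
b=cv2.resize(t["img"][190:320,320:460],None,fx=2.8,fy=2.8,interpolation=cv2.INTER_CUBIC)
o=np.zeros((450,790,3),np.uint8);o[:448,:392]=a;o[:364,395:787]=b
cv2.imwrite("pics/pour2.png",o)
E
```

```text
t26.70 p [ 0.4682 -0.3448  0.1987] th -71.1 z [ 0.336 -0.923  0.185] F [-1.   0.2 -1. ] grip 0.666 45.0 j [ 0.501  0.684 -0.547  2.371  2.099  1.984 -1.26 ]
T [([347.0, 225.4], 30), ([283.0, 248.0], 13), ([411.5, 249.3], 13), ([414.9, 258.8], 24), ([407.7, 280.3], 9)]
S [([315.7, 197.1], 9)]
T [([347.0, 225.3], 31), ([283.5, 247.9], 12), ([411.6, 249.1], 15), ([267.0, 251.5], 17), ([245.1, 256.2], 15), ([415.0, 258.7], 26), ([410.1, 284.5], 14)]
S [([315.7, 197.1], 9)]
```

Call:
jog_arm(rows="0.4 0 0 0 0.13 0 1; 0.4 0 0 0 0.13 0 1; 0.2 0 0 0 0 0 1")

```text
time: 27.38
position: [0.4693, -0.3456, 0.1964]
tool_rot: [0.989, 1.403, -0.92]
ft_force: [0.1, -0.4, -0.0]
grip_width: 0.666
grip_force: 45.0
```

```bash
python3 mon.py; python3 - <<'E'
from h import *
t=cam("top");s=cam("side")
print("jar floor px",proj(t,[*JAR,.016]),"rim",proj(t,[*JAR,.07]))
a=cv2.resize(s["img"][90:250,280:420],None,fx=2.8,fy=2.8,interpolation=cv2.INTER_CUBIC)
b=cv2.resize(t["img"][190:320,320:460],None,fx=2.8,fy=2.8,interpolation=cv2.INTER_CUBIC)
o=np.zeros((450,790,3),np.uint8);o[:448,:392]=a;o[:364,395:787]=b
cv2.imwrite("pics/pour3.png",o)
E
```

```text
t27.38 p [ 0.4693 -0.3456  0.1964] th 104.0 z [ 0.342 -0.938 -0.063] F [ 0.1 -0.4 -0. ] grip 0.666 45.0 j [ 0.636  0.424 -0.724  2.409  1.935  1.634 -1.107]
T [([347.1, 225.4], 30), ([402.1, 242.4], 22), ([283.0, 248.0], 13), ([412.5, 266.0], 19)]
S [([315.7, 197.1], 9)]
T [([347.0, 225.3], 31), ([401.9, 243.0], 19), ([413.1, 248.8], 9), ([408.2, 258.7], 10), ([412.3, 266.1], 22)]
S [([315.7, 197.1], 9)]
jar floor px [400.22304332 256.65358515] rim [406.21167739 254.79171803]
```

```bash
python3 - <<'E'
from h import *
u=np.array([.34,-.94]); C=JAR+.02*u; T=[]
for k in range(9,-1,-1):
    P,Q=pour((*C,.185),110,-8.5*k,.0255); T.append((P,Q,1,1))
T+=[((P[0],P[1],.20),Q,1,2),((*(JAR+[.05,.16]),.20),rot(100),1,7),((*(JAR+[.05,.16]),.20),rot(100),1,1)]
plan(T)
E
```

```text
1.1 0.1 -0.2 0 0.16 0 1; 0.4 0 -0.1 0 0.15 0 1; 0.4 0 0 0 0.15 0 1; 0.4 0 0 0 0.15 0 1; 0.3 0 -0.1 0 0.15 0 1
0.4 0 0 0 0.15 0 1; 0.4 0 0 0 0.14 0 1; 0.4 0 0 0 0.15 0 1; 0.4 0 -0.1 0 0.15 0 1; 0.3 0 0 0 0.15 0 1
0 0 -2 0 0 0 1; 0 0 -2.1 0 0 0 1; 2.2 1.5 0 0 0 0.02 1; 2.2 1.4 0 0 0 0.03 1; 2.3 1.3 0 0 0 0.02 1
2.3 1.3 0 0 0 0.03 1; 2.3 1.2 0 0 0 0.02 1; 2.3 1.2 0 0 0 0.03 1; 2.4 1.1 0 0 0 0.02 1; 0 0 0 0 0 0 1
end [ 0.503  -0.1403  0.2004] 0.25
```

Call:
jog_arm(rows="1.1 0.1 -0.2 0 0.16 0 1; 0.4 0 -0.1 0 0.15 0 1; 0.4 0 0 0 0.15 0 1; 0.4 0 0 0 0.15 0 1; 0.3 0 -0.1 0 0.15 0 1")

```text
time: 28.3
position: [0.4637, -0.3361, 0.1673]
tool_rot: [1.415, 2.015, -0.572]
ft_force: [-1.3, -0.7, -3.3]
grip_width: 0.659
grip_force: 45.0
```

Call:
jog_arm(rows="0.4 0 0 0 0.15 0 1; 0.4 0 0 0 0.14 0 1; 0.4 0 0 0 0.15 0 1; 0.4 0 -0.1 0 0.15 0 1; 0.3 0 0 0 0.15 0 1")

```text
time: 28.92
position: [0.4577, -0.3199, 0.1587]
tool_rot: [1.8, 2.558, -0.029]
ft_force: [0.1, -0.4, -1.7]
grip_width: 0.665
grip_force: 45.0
```

Call:
jog_arm(rows="0 0 -2 0 0 0 1; 0 0 -2.1 0 0 0 1; 2.2 1.5 0 0 0 0.02 1; 2.2 1.4 0 0 0 0.03 1; 2.3 1.3 0 0 0 0.02 1")

```text
time: 29.55
position: [0.476, -0.2415, 0.1967]
tool_rot: [1.888, 2.49, -0.033]
ft_force: [-0.2, 1.0, -2.0]
grip_width: 0.668
grip_force: 45.0
```

Call:
jog_arm(rows="2.3 1.3 0 0 0 0.03 1; 2.3 1.2 0 0 0 0.02 1; 2.3 1.2 0 0 0 0.03 1; 2.4 1.1 0 0 0 0.02 1; 0 0 0 0 0 0 1")

```text
time: 30.18
position: [0.5017, -0.1384, 0.1942]
tool_rot: [2.002, 2.397, -0.032]
ft_force: [-1.1, -0.2, -2.0]
grip_width: 0.661
grip_force: 45.0
```

```bash
python3 mon.py;  python3 - <<'E'
from h import *
t=cam("top"); h=cv2.cvtColor(t["img"],cv2.COLOR_BGR2GRAY)
c=h[228:285,372:436]
n,_,S,C=cv2.connectedComponentsWithStats((c>115).astype(np.uint8)); 
print([(( C[i]+[372,228]).round(1).tolist(),int(S[i,4])) for i in range(1,n) if 5<S[i,4]<600])
hc=cv2.HoughCircles(cv2.resize(c,None,fx=6,fy=6,interpolation=cv2.INTER_CUBIC),cv2.HOUGH_GRADIENT,1,35,param1=80,param2=16,minRadius=20,maxRadius=30)
print(None if hc is None else [(x/6+372,y/6+228,r/6) for x,y,r in hc[0]])
print("stray",plane(t,(347,225.3),.01))
E
```

```text
t30.18 p [ 0.5017 -0.1384  0.1942] th 100.3 z [ 0.001 -0.027 -1.   ] F [-1.1 -0.2 -2. ] grip 0.661 45.0 j [ 0.879  0.101 -0.715  1.795  0.097  1.266  0.316]
T [([412.5, 248.8], 28), ([267.5, 251.4], 18), ([249.0, 255.4], 9), ([408.0, 259.5], 14), ([415.1, 258.6], 27), ([411.7, 266.6], 29)]
S [([369.1, 135.6], 14)]
T [([281.0, 248.5], 17), ([412.5, 248.8], 28), ([415.1, 258.6], 27), ([411.9, 266.6], 27)]
S [([369.5, 135.9], 13)]
[([412.5, 248.9], 37), ([414.9, 258.5], 41), ([411.9, 266.7], 32)]
[(np.float32(412.91666), np.float32(249.08333), np.float32(3.5666666)), (np.float32(415.08334), np.float32(258.91666), np.float32(3.6833334)), (np.float32(411.75), np.float32(267.41666), np.float32(3.8666668))]
stray [ 0.53453927 -0.17698487  0.01      ]
```

```bash
 python3 - <<'E'
from h import *
F=[]
for i in range(12):
    s=cam("side"); F.append(ctrl.get_state()["ft_force"])
F=np.array(F);print(F.mean(0),F.std(0))
t=cam("top")
print("cup rim px side",proj(s,[.502,-.138,.22]),"top",proj(t,[.502,-.138,.22]))
a=cv2.resize(s["img"][100:230,270:400],None,fx=4.4,fy=4.4,interpolation=cv2.INTER_CUBIC)[:572]
a=np.clip(a.astype(float)*1.4,0,255).astype(np.uint8)
b=cv2.resize(t["img"][205:295,370:440],None,fx=3,fy=3,interpolation=cv2.INTER_CUBIC); b=np.clip(b.astype(float)*2,0,255).astype(np.uint8)
c=cv2.resize(s["img"][140:200,325:385],None,fx=3.5,fy=3.5,interpolation=cv2.INTER_CUBIC); c=np.clip(c.astype(float)*2,0,255).astype(np.uint8)
o=np.zeros((580,800,3),np.uint8);o[:572,:572]=a;o[:270,580:790]=b;o[300:510,580:790]=c
cv2.imwrite("pics/chk.png",o)
E
```

```text
[-0.04229441 -0.00981555 -0.98014637] [0.63434989 0.39865648 0.52489546]
cup rim px side [324.52434224 155.93292318] top [343.01690154 226.48026837]
```

View pics/chk.png

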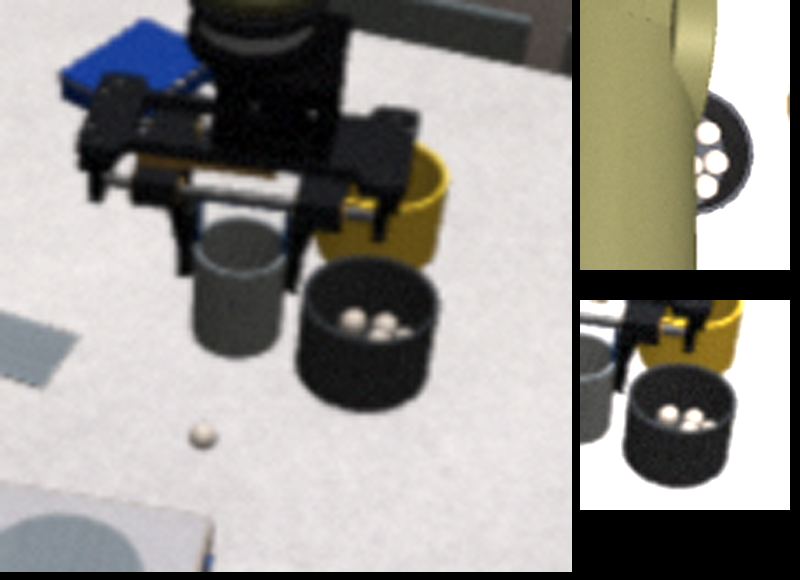

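The cup hangs upright and empty: the mean force is −1.0 N, and no balls are visible in its mouth at about (240,240). At least four balls are visible in the jar, whose other half is hidden by the arm. One stray ball rests still on the bench at (203,435) in the crop. I'll put the cup on the pan first, then fetch the stray ball.

```bash
 python3 - <<'E'
from h import *
st()
plan([((*CUP,.195),rot(90),1,8),((*CUP,.195),rot(90),1,2)])
E
```

```text
t31.07 p [ 0.5023 -0.1409  0.1956] th 100.0 z [ 0.005 -0.03  -1.   ] F [ 0.1 -0.7 -0.3] grip 0.663 45.0 j [ 0.882  0.098 -0.714  1.794  0.097  1.264  0.316]
1.9 1 -0.1 0 0 0.02 1; 2 1 0 0 0.01 0.02 1; 2 0.9 0 0 0 0.03 1; 2 0.9 -0.1 0 0 0.02 1; 2 0.8 0 0 0.01 0.02 1
2.1 0.8 0 0 0 0.02 1; 2 0.7 0 0 0.01 0.02 1; 2.1 0.7 0 0 0 0.02 1; 0 0 0 0 0 0 1; 0 0 0 0 0 0 1
end [0.5543 0.0262 0.195 ] 0.3
```

Call:
jog_arm(rows="1.9 1 -0.1 0 0 0.02 1; 2 1 0 0 0.01 0.02 1; 2 0.9 0 0 0 0.03 1; 2 0.9 -0.1 0 0 0.02 1; 2 0.8 0 0 0.01 0.02 1")

```text
time: 31.7
position: [0.5353, -0.0358, 0.1954]
tool_rot: [2.143, 2.285, -0.007]
ft_force: [0.0, -0.2, -1.5]
grip_width: 0.661
grip_force: 45.0
```

Call:
jog_arm(rows="2.1 0.8 0 0 0 0.02 1; 2 0.7 0 0 0.01 0.02 1; 2.1 0.7 0 0 0 0.02 1; 0 0 0 0 0 0 1; 0 0 0 0 0 0 1")

```text
time: 32.33
position: [0.5541, 0.0251, 0.1948]
tool_rot: [2.216, 2.224, 0.002]
ft_force: [-0.2, 0.2, -1.1]
grip_width: 0.662
grip_force: 45.0
```

```bash
 python3 - <<'E'
from h import *
st()
plan([((*CUP,.115),rot(90),1,7),((*CUP,.11),rot(90),1,2),((*CUP,.11),rot(90),1,1)])
t=cam("top"); h=cv2.cvtColor(t["img"],cv2.COLOR_BGR2GRAY)
c=h[228:285,372:436]
hc=cv2.HoughCircles(cv2.resize(c,None,fx=6,fy=6,interpolation=cv2.INTER_CUBIC),cv2.HOUGH_GRADIENT,1,35,param1=80,param2=14,minRadius=18,maxRadius=30)
print(None if hc is None else [(round(x/6+372,1),round(y/6+228,1),round(r/6,1)) for x,y,r in hc[0]])
n,_,S,C=cv2.connectedComponentsWithStats((c[6:50,9:54]>110).astype(np.uint8)); print([((C[i]+[381,234]).round(1).tolist(),int(S[i,4])) for i in range(1,n)])
print(proj(t,[.453,-.3,.016]))
E
```

```text
t32.33 p [0.5541 0.0251 0.1948] th 90.2 z [ 0.002 -0.001 -1.   ] F [-0.2  0.2 -1.1] grip 0.662 45.0 j [ 0.633  0.211 -0.818  1.708  0.161  1.289 -0.214]
0 0 1.1 0 0 0 1; 0 0 1.2 0 0 0 1; 0 0 1.1 0 0 0 1; 0.1 0 1.2 0 0 0 1; 0 0 1.1 0 0 0 1
0 0 1.1 0 0 0 1; 0 0 1.2 0 0 0 1; 0 0 0.2 0 0 0 1; 0 0 0.3 0 0 0 1; 0 0 0 0 0 0 1
end [0.5543 0.0261 0.1098] 0.27
[(np.float32(406.8), np.float32(259.9), np.float32(3.6)), (np.float32(401.1), np.float32(242.8), np.float32(3.7)), (np.float32(411.9), np.float32(266.9), np.float32(3.6)), (np.float32(415.1), np.float32(258.9), np.float32(3.7)), (np.float32(412.9), np.float32(249.2), np.float32(3.6)), (np.float32(387.4), np.float32(258.6), np.float32(3.2))]
[([386.5, 237.3], 101), ([421.0, 237.2], 73), ([401.2, 242.2], 43), ([412.2, 248.9], 42), ([388.3, 257.8], 20), ([415.0, 258.6], 43), ([406.6, 259.5], 45), ([391.5, 264.7], 17), ([411.4, 266.7], 43), ([385.1, 274.1], 70), ([419.8, 274.2], 80)]
[400.22304332 256.65358515]
```

Seven balls are in the jar: five fully lit and two partly shaded. The stray makes eight. Now lower the cup.

Call:
jog_arm(rows="0 0 1.1 0 0 0 1; 0 0 1.2 0 0 0 1; 0 0 1.1 0 0 0 1; 0.1 0 1.2 0 0 0 1; 0 0 1.1 0 0 0 1")

```text
time: 33.0
position: [0.5542, 0.0274, 0.1369]
tool_rot: [2.215, 2.226, 0.003]
ft_force: [0.5, -0.1, -0.8]
grip_width: 0.663
grip_force: 45.0
```

Call:
jog_arm(rows="0 0 1.1 0 0 0 1; 0 0 1.2 0 0 0 1; 0 0 0.2 0 0 0 1; 0 0 0.1 0 0 0 1; 0 0 0 0 0 0 1")

```text
time: 33.62
position: [0.5548, 0.0273, 0.1123]
tool_rot: [2.215, 2.225, 0.004]
ft_force: [-0.3, 0.4, -0.8]
grip_width: 0.664
grip_force: 45.0
```

Call:
jog_arm(rows="0 0 0.1 0 0 0 1; 0 0 0.1 0 0 0 1; 0 0 0.1 0 0 0 1; 0 0 0 0 0 0 1")

```text
time: 34.12
position: [0.5544, 0.0272, 0.1088]
tool_rot: [2.215, 2.225, 0.003]
ft_force: [0.3, -0.9, -1.1]
grip_width: 0.663
grip_force: 45.0
```

Call:
jog_arm(rows="0 0 0.1 0 0 0 1; 0 0 0 0 0 0 1")

```text
time: 34.38
position: [0.5545, 0.0272, 0.1079]
tool_rot: [2.215, 2.225, 0.003]
ft_force: [-0.0, -0.1, -1.8]
grip_width: 0.662
grip_force: 45.0
```

Call:
jog_arm(rows="0 0 0.1 0 0 0 1; 0 0 0.1 0 0 0 1; 0 0 0 0 0 0 1")

```text
time: 34.75
position: [0.5544, 0.0272, 0.1058]
tool_rot: [2.216, 2.225, 0.003]
ft_force: [-0.4, 0.7, -1.0]
grip_width: 0.664
grip_force: 45.0
```

Call:
jog_arm(rows="0 0 0.1 0 0 0 1; 0 0 0 0 0 0 1")

```text
time: 35.0
position: [0.5546, 0.0274, 0.1053]
tool_rot: [2.215, 2.225, 0.004]
ft_force: [-0.2, 0.0, 2.5]
grip_width: 0.669
grip_force: 45.0
```

Call:
jog_arm(rows="0 0 -0.1 0 0 0 1; 0 0 0 0 0 0 -1; 0 0 0 0 0 0 -1; 0 0 0 0 0 0 -1; 0 0 0 0 0 0 -1")

```text
time: 35.62
position: [0.5546, 0.0272, 0.106]
tool_rot: [2.215, 2.225, 0.004]
ft_force: [-0.3, -0.0, 0.1]
grip_width: 0.973
grip_force: 0.0
```

Call:
jog_arm(rows="0 0 -2 0 0 0 -1; 0 0 -3 0 0 0 -1; 0 0 -4 0 0 0 -1; 0 0 -4 0 0 0 -1; 0 0 0 0 0 0 -1")

```text
time: 36.25
position: [0.5565, 0.028, 0.2409]
tool_rot: [2.211, 2.221, 0.012]
ft_force: [-0.3, 0.5, -0.1]
grip_width: 1.001
grip_force: 0.0
```

```bash
 python3 - <<'E'
from h import *
st()
t=cam("top");s=cam("side")
b=[x for x in balls(t,(325,205,365,245))]; c=[x for x in balls(s,(300,180,335,215))]; print(b,c)
if b: print(plane(t,b[0][0],.01))
if c: print(plane(s,c[0][0],.01))
if b and c: print(tri(t,b[0][0],s,c[0][0]))
for x in blobs(s,(95,100,40),(125,255,255),(240,170,300,230),8): print("arch",cv2.minAreaRect(x),proj(s,[*CUP,.165]))
B=(.5345,-.177)
plan([((.545,-.05,.215),rot(90),0,3),((*B,.10),rot(90),0,6),((*B,.06),rot(90),0,2)])
E
```

```text
t36.25 p [0.5565 0.028  0.2409] th 90.3 z [ 0.011 -0.    -1.   ] F [-0.3  0.5 -0.1] grip 1.001 0.0 j [ 0.643  0.179 -0.828  1.644  0.137  1.366 -0.198]
[(array([346.9, 225.2]), np.int32(35))] []
[ 0.53479635 -0.1767533   0.01      ]
arch ((281.4713134765625, 205.1031494140625), (19.91270637512207, 2.944082736968994), 15.52410888671875) [281.97418848 204.78551262]
-2.6 -0.3 0.7 0 0 0 0; -2.5 -0.4 0.8 0 0 0 0; -2.6 -0.3 0.7 0 0 0 0; -2.1 -0.2 1.9 0 0 0 0; -2.1 -0.2 1.9 0 0 0 0
-2.2 -0.2 2 0 0 0 0; -2.1 -0.2 1.9 0 0 0 0; -2.1 -0.2 1.9 0 0 0 0; -2.1 -0.1 1.9 0 0 0 0; 0 0 2 0 0 0 0
0 -0.1 2 0 0 0 0
end [ 0.5341 -0.1769  0.06  ] 0.36
```

Call:
jog_arm(rows="-2.6 -0.3 0.7 0 0 0 0; -2.5 -0.4 0.8 0 0 0 0; -2.6 -0.3 0.7 0 0 0 0; -2.1 -0.2 1.9 0 0 0 0; -2.1 -0.2 1.9 0 0 0 0")

```text
time: 36.98
position: [0.5401, -0.0926, 0.174]
tool_rot: [2.216, 2.226, 0.002]
ft_force: [-0.3, -0.5, -0.0]
grip_width: 0.538
grip_force: 0.0
```

Call:
jog_arm(rows="-2.2 -0.2 2 0 0 0 0; -2.1 -0.2 1.9 0 0 0 0; -2.1 -0.2 1.9 0 0 0 0; -2.1 -0.1 1.9 0 0 0 0; 0 0 0 0 0 0 0")

```text
time: 37.6
position: [0.5329, -0.1789, 0.0967]
tool_rot: [-2.22, -2.221, -0.001]
ft_force: [0.8, 0.4, 0.0]
grip_width: 0.5
grip_force: 0.0
```

Call:
jog_arm(rows="0 0 2 0 0 0 0; 0 0 2 0 0 0 0; 0 0 0 0 0 0 0; 0 0 0 0 0 0 0")

```text
time: 38.1
position: [0.5348, -0.1763, 0.0589]
tool_rot: [2.214, 2.226, 0.004]
ft_force: [0.2, -0.7, -0.5]
grip_width: 0.497
grip_force: 0.0
```

```bash
 python3 - <<'E'
from h import *
st(); s=cam("side")
print("side",plane(s,(315.7,197.1),.01)); print(balls(s,(300,175,340,220)))
B=(.535,-.177)
plan([((*B,.03),rot(90),0,2),((*B,.0035),rot(90),0,3)])
E
```

```text
t38.10 p [ 0.5348 -0.1763  0.0589] th 90.3 z [ 0.003  0.    -1.   ] F [ 0.2 -0.7 -0.5] grip 0.497 0.0 j [ 0.842  0.348 -0.663  1.835  0.245  1.038  0.088]
side [ 0.53610853 -0.18290595  0.01      ]
[]
0 0 1.5 0 0 0 0; 0 0 1.4 0 0 0 0; 0 0 0.9 0 0 0 0; 0 0 0.9 0 0 0 0; 0 0 0.9 0 0 0 0
end [ 0.5353 -0.1766  0.0033] 0.35
```

Call:
jog_arm(rows="-0.1 0 1.5 0 0 0 0; -0.1 0 1.4 0 0 0 0; 0 0 0.9 0 0 0 0; 0 0 0.9 0 0 0 0; 0 0 0.7 0 0 0 0", force=5)

```text
time: 38.78
position: [0.5346, -0.1787, 0.0041]
tool_rot: [2.216, 2.225, 0.003]
ft_force: [0.7, 0.3, 0.2]
grip_width: 0.499
grip_force: 0.0
```

Call:
jog_arm(rows="0 0 0 0 0 0 0; 0 0 0 0 0 0 0.3; 0 0 0 0 0 0 0.6; 0 0 0 0 0 0 0.8; 0 0 0 0 0 0 0.8")

```text
time: 39.4
position: [0.5348, -0.1789, 0.005]
tool_rot: [2.215, 2.225, 0.004]
ft_force: [0.1, -0.6, 0.8]
grip_width: 0.22
grip_force: 5.0
```

```bash
 python3 - <<'E'
from h import *
st()
E
```

```text
t39.40 p [ 0.5348 -0.1789  0.005 ] th 90.2 z [ 0.003  0.    -1.   ] F [ 0.1 -0.6  0.8] grip 0.22 5.0 j [ 0.815  0.422 -0.634  1.87   0.303  0.943  0.048]
```

Call:
jog_arm(rows="0 0 0 0 0 0 1; 0 0 0 0 0 0 1; 0 0 -0.5 0 0 0 1; 0 0 -1.5 0 0 0 1; 0 0 -2 0 0 0 1", force=12)

```text
time: 40.02
position: [0.5345, -0.1787, 0.046]
tool_rot: [2.216, 2.225, 0.003]
ft_force: [-0.2, -0.9, 0.1]
grip_width: 0.216
grip_force: 12.0
```

Call:
jog_arm(rows="0 0 -3 0 0 0 1; 0 0 -3 0 0 0 1; 0 0 -3 0 0 0 1; 0 0 -1 0 0 0 1; 0 0 0 0 0 0 1")

```text
time: 40.65
position: [0.5347, -0.179, 0.1457]
tool_rot: [2.214, 2.224, 0.004]
ft_force: [0.6, 0.7, -0.3]
grip_width: 0.216
grip_force: 12.0
```

```bash
 python3 - <<'E'
from h import *
st()
plan([((*JAR,.145),rot(90),1,8),((*JAR,.145),rot(90),1,2)])
E
```

```text
t40.65 p [ 0.5347 -0.179   0.1457] th 90.2 z [ 0.004 -0.001 -1.   ] F [ 0.6  0.7 -0.3] grip 0.216 12.0 j [ 0.881  0.252 -0.691  1.752  0.172  1.195  0.147]
-1.5 -1 0 0 0 0 1; -1.5 -1.1 0 0 0 0 1; -1.5 -1 0 0 0 0 1; -1.5 -1 0 0 0 0 1; -1.5 -1 0 0 0 0 1
-1.5 -1.1 0 0 0 0 1; -1.6 -1 0 0 0 0 1; -1.5 -1 0 0 0 0 1; 0 0 0 0 0 0 1; 0 0 0 0 0 0 1
end [ 0.4532 -0.3004  0.1455] 0.35
```

Call:
jog_arm(rows="-1.5 -1 0 0 0 0 1; -1.5 -1.1 0 0 0 0 1; -1.5 -1 0 0 0 0 1; -1.5 -1 0 0 0 0 1; -1.5 -1 0 0 0 0 1")

```text
time: 41.28
position: [0.4827, -0.2546, 0.1439]
tool_rot: [2.216, 2.226, 0.003]
ft_force: [0.9, -0.6, -0.3]
grip_width: 0.211
grip_force: 12.0
```

Call:
jog_arm(rows="-1.5 -1.1 0 0 0 0 1; -1.6 -1 0 0 0 0 1; -1.5 -1 0 0 0 0 1; 0 0 0 0 0 0 1; 0 0 0 0 0 0 1")

```text
time: 41.9
position: [0.4532, -0.2995, 0.1446]
tool_rot: [2.215, 2.226, 0.005]
ft_force: [-0.5, 0.2, 0.9]
grip_width: 0.216
grip_force: 12.0
```

Call:
jog_arm(rows="0 0 2 0 0 0 1; 0 0 2 0 0 0 1; 0 0 2 0 0 0 1; 0 0 2 0 0 0 1; 0 0 0 0 0 0 1")

```text
time: 42.52
position: [0.4526, -0.2984, 0.0632]
tool_rot: [-2.214, -2.227, -0.004]
ft_force: [0.1, 0.3, -0.6]
grip_width: 0.221
grip_force: 12.0
```

Call:
jog_arm(rows="0 0 1.2 0 0 0 1; 0 0 0 0 0 0 1; 0 0 0 0 0 0 0.3; 0 0 0 0 0 0 0.3; 0 0 0 0 0 0 0.3")

```text
time: 43.15
position: [0.4533, -0.3004, 0.0529]
tool_rot: [2.215, 2.224, 0.003]
ft_force: [0.8, 0.4, -0.3]
grip_width: 0.341
grip_force: 0.0
```

Call:
jog_arm(rows="0 0 -2 0 0 0 0.3; 0 0 -3 0 0 0 0.3; 0 0 -4 0 0 0 0.3; 0 0 -4 0 0 0 0.3; 0 0 -2 0 0 0 0.3")

```text
time: 43.78
position: [0.454, -0.3007, 0.2068]
tool_rot: [2.211, 2.222, 0.004]
ft_force: [0.3, -0.3, -0.1]
grip_width: 0.35
grip_force: 0.0
```

Call:
jog_arm(rows="4 3 -1 0 0 0 0.3; 4 3 -1 0 0 0 0.3; 4 3 -1 0 0 0 0.3; 3 2 0 0 0 0 0.3; 0 0 0 0 0 0 0.3")

```text
time: 44.4
position: [0.5636, -0.1455, 0.2348]
tool_rot: [2.207, 2.232, 0.008]
ft_force: [-1.7, -0.3, 0.7]
grip_width: 0.353
grip_force: 0.0
```

```bash
 python3 - <<'E'
from h import *
st(); t=cam("top");s=cam("side")
h=cv2.cvtColor(t["img"],cv2.COLOR_BGR2GRAY); c=h[234:278,381:426]
for th in(85,100,110):
    n,_,S,C=cv2.connectedComponentsWithStats((c>th).astype(np.uint8)); print(th,[((C[i]+[381,234]).round(1).tolist(),int(S[i,4])) for i in range(1,n)])
c=[c for c in blobs(t,(0,0,0),(180,255,75),(370,225,432,285),100)]; print("jar",[cv2.boundingRect(x) for x in c])
print("T",[b for b in balls(t,(300,150,480,400))])
for x in blobs(s,(95,100,40),(125,255,255),(240,170,300,230),8): print("arch",cv2.minAreaRect(x))
E
```

```text
t44.40 p [ 0.5636 -0.1455  0.2348] th 90.6 z [ 0.005  0.001 -1.   ] F [-1.7 -0.3  0.7] grip 0.353 0.0 j [ 0.843  0.237 -0.74   1.592  0.16   1.371  0.097]
85 [([402.0, 255.9], 800), ([412.0, 243.0], 1), ([414.0, 275.0], 1)]
100 []
110 []
jar [(370, 225, 10, 60)]
T []
arch ((281.4713134765625, 205.1031494140625), (19.91270637512207, 2.944082736968994), 15.52410888671875)
```

The arm hides the jar from above, so I move it aside to count.

Call:
jog_arm(rows="4 -0.5 -1.5 0 0 0 0; 5 -0.5 -1.5 0 0 0 0; 5 -0.5 0 0 0 0 0; 5 -0.5 0 0 0 0 0; 2 0 0 0 0 0 0")

```text
time: 45.12
position: [0.5401, 0.062, 0.2638]
tool_rot: [2.213, 2.226, 0.004]
ft_force: [0.6, -1.1, 0.2]
grip_width: 0.496
grip_force: 0.0
```

Call:
jog_arm(rows="0 0 0 0 0 0 0; 0 0 0 0 0 0 0; 0 0 0 0 0 0 0; 0 0 0 0 0 0 0; 0 0 0 0 0 0 0")

```text
time: 45.75
position: [0.541, 0.0596, 0.2629]
tool_rot: [2.216, 2.224, 0.003]
ft_force: [-0.5, -0.4, -0.3]
grip_width: 0.5
grip_force: 0.0
```

```bash
 python3 - <<'E'
from h import *
st()
for k in range(2):
    t=cam("top");s=cam("side")
    h=cv2.cvtColor(t["img"],cv2.COLOR_BGR2GRAY); c=h[234:278,381:426]
    for th in(90,105,):
        n,_,S,C=cv2.connectedComponentsWithStats((c>th).astype(np.uint8)); print(th,[((C[i]+[381,234]).round(1).tolist(),int(S[i,4])) for i in range(1,n)])
c=[c for c in blobs(t,(0,0,0),(180,255,75),(370,225,432,285),100)]; print("jar",[cv2.boundingRect(x) for x in c])
print("T",[b for b in balls(t,(300,150,480,400))]);print("S",balls(s,(240,60,450,300)))
for x in blobs(s,(95,100,40),(125,255,255),(240,170,300,230),8): print("arch",cv2.minAreaRect(x))
E
```

```text
t45.75 p [0.541  0.0596 0.2629] th 90.2 z [ 0.003  0.    -1.   ] F [-0.5 -0.4 -0.3] grip 0.5 0.0 j [ 0.641  0.148 -0.876  1.632  0.115  1.413 -0.244]
90 [([386.7, 237.4], 106), ([420.7, 237.4], 82), ([401.3, 242.4], 52), ([412.2, 248.9], 49), ([391.8, 257.0], 101), ([410.9, 261.6], 157), ([385.2, 274.0], 73), ([419.0, 274.2], 91)]
105 [([386.5, 237.3], 101), ([421.0, 237.4], 76), ([401.3, 242.3], 46), ([412.2, 248.9], 44), ([391.9, 254.3], 68), ([410.9, 261.7], 143), ([391.7, 264.9], 20), ([385.1, 273.9], 71), ([419.6, 274.2], 82)]
90 [([386.7, 237.4], 106), ([420.7, 237.4], 82), ([401.3, 242.4], 52), ([412.2, 248.9], 49), ([391.8, 257.0], 101), ([410.9, 261.6], 157), ([385.2, 274.0], 73), ([419.2, 274.2], 90)]
105 [([386.5, 237.3], 101), ([421.0, 237.4], 77), ([401.3, 242.4], 47), ([412.2, 248.9], 44), ([391.9, 254.3], 68), ([410.9, 261.7], 142), ([391.7, 264.9], 20), ([385.1, 273.9], 71), ([419.6, 274.2], 82)]
jar [(379, 234, 49, 44)]
T [(array([301.2, 243.8]), np.int32(12)), (array([401.5, 242.5]), np.int32(32)), (array([412.4, 248.8]), np.int32(30)), (array([393.6, 252.7]), np.int32(32)), (array([388.2, 257.8]), np.int32(13)), (array([406.7, 259.5]), np.int32(29)), (array([415.3, 258.6]), np.int32(29)), (array([391.6, 265. ]), np.int32(13)), (array([411.6, 266.7]), np.int32(31))]
S [(array([344.8, 134.1]), np.int32(15)), (array([363.3, 133.3]), np.int32(27))]
arch ((281.4000244140625, 205.30003356933594), (19.922346115112305, 3.4785051345825195), 18.43494987487793)
```

Eight separate balls show in the jar, and none are on the bench. The jar's outline is unchanged and the cup's arch is where it should be. I hand the job in.

```bash
 python3 -c "
from bench import ticket
print(ticket.close_job())"
```

```text
the job is handed in; nothing more can be done
None
```

I handed in the job at about 46 s, and the result is not known. The full cup stood released on the pan. After the pour all eight balls are in the jar, the jar's outline has not moved, and the empty cup is back on the middle of the pan. One ball spilled onto the bench during the pour, against the no-spill instruction, and I picked it up with the gripper and put it in the jar.

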